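# Pack cover-glass cartons in a transport carrier and lock its hold-down plate

### The arm

A 6-joint arm with a two-finger parallel gripper is mounted at the origin on a cart in front of the work surface, level with it; the furniture and walls round the work are solid. World frame = base frame: x ahead of the robot, y to its left, z up, the work surface at z = 0. Lengths are in m, angles in degrees, forces in N, time in s.
With the tool pointing down it reaches from about 0.35 to 0.875 m from the base axis. Payload 4.2 kg.
Tool frame: the origin (TCP) lies between the finger pads; the fingertips stand 8 mm ahead of it and the grasp point (between the pads) lies 11 mm behind it; x points along the fingers, y is the direction in which the jaws open and shut, and the axes are right-handed (so a half turn about x gives the same grasp; the last joint's range is limited). The gripper opens to 87 mm and grips with 3 to 60 N. Pads are 19 mm wide; open, the fingers measure 117 mm over their backs; the gripper's body (75 mm by 190 mm) begins 51 mm behind the grasp point.
Start: joints at [84.145, 22.042, 0.453, 0, -68.411, -14.817], TCP at [0.221, 0.585, 0.231] pointing down, gripper open.
Joint ranges: [-179.83, 179.83], [-69.29, 118.12], [-61.27, 80.66], [-181.25, 117.63], [-171.15, -9.14], [-177.46, 177.46]. Speed limits (degrees/s): [159.86, 159.86, 180, 180, 180, 180].

### API

Orientations are given as a 3x3 rotation matrix whose columns are the frame's x, y, z axes.
In Python, from station import r gives the robot as it stands. The module is installed in compiled form; this text tells all that it offers.
- The arm moves only by the tool move_arm, never from a script. Its argument "increments" is one flat list of numbers, 7 for each row, row after row: the turn, a rotation vector about the tool's x, y, z in degrees, then the shift along the tool's x, y, z in m, then the finger opening in m, from 0 to 0.087. A call has 1 to 12 rows; each row is the pose to reach, as a shift and turn from the pose commanded when the call began, along the tool's axes at that moment; what a row does not reach only later rows make up. A row lasts 1/12 s, in which the tool goes at most 41.7 mm and 7.16 degrees, less where a joint would pass 70% of its speed; a pose out of reach is approached as far as the arm can. A call with a gripper value outside its range is refused whole. The fingers move at their own pace and stop on an object; the grip force is fixed at half the most. Time passes only in rows, so rows that repeat a pose let the fingers close. It gives the time, the measured TCP pose, the force and the opening at its end, in the units of the state.
- r.sense(): the state, without advancing time (a new reading comes with each control period).
- r.capture(name): name is "scene" or "top" or "wrist"; returns the picture (384x512x3 uint8, red, green, blue); there is no depth.
- r.calibration(name): a dict with "fx", "fy", "cx", "cy" (pixels), "rvec" (rotation vector, rad) and "tvec" (3), from world to camera coordinates, as OpenCV has them; the wrist camera has in their place "tool_from_camera" (4x4, takes a point from camera to tool coordinates, whose origin is the TCP and whose axes are the tool frame's). Camera axes: x right, y down, z forward; pixel columns grow to the right and rows downward; lengths in m; the calibration is good to about 2 mm. A picture is of the moment at which its call begins: read the wrist's pose just before it. calibration takes no time and is no camera call.
- r.finish_job(): hands the job in, once; it reports no verdict.
The state is a dict: "time_s": time; "joints": joint angles; "joint_velocities": joint speeds; "effort": joint torques, N m; "tcp_pos": TCP position; "ee_rot": TCP orientation; "wrist_force": force on the tool from outside, world axes, zero at the start; "moment": the same for the moment, N m; "gripper_width": opening from 0.0 (shut) to 1.0 (fully open).
Only numpy, scipy, OpenCV 4.12 (cv2) and the standard library are available. Lean on these libraries where they do the work, as an engineer would, in place of code of your own. Each camera call takes 0.05 s, during which the arm holds its last target.

### The job

Pack the transport carrier: turn its two turnbuttons clear, lay every carton of cover glasses flat and right way up on the carrier's deck in one row between the two rails, then bring the hold-down plate in from the front, slide it back under the rear keepers until its holes drop over the two pins and it lies flush on the rails. Finally turn both turnbuttons fully over the ends of the plate to lock it. Do not knock over the vial standing beside the carrier.

Things in the scene. Friction and masses are not known exactly. Their poses are not given: they have to be found in the camera images.
- carrier: fixed low carrier, origin at the centre of its underside, x to its rear (away from the robot, give or take yaw), y along its length, z up. Deck 84 (x) x 276 (y) mm, top at z 8. Grey rails at |y| 78 to 98, |x| to 40, tops at z 43. Low lips along the deck's front and rear edge at |x| 32.5 to 36.5, top z 14: cartons lie with their 55 mm side along x, side by side along y (three fit, 49 mm apart)
- seat (a point): point midway between the pins at rail-top level ((0, 0, 43) mm of the carrier, same axes): the plate's origin comes here when seated. From here, set the plate down on the pins 15 to 30 mm in front (-x) and slide it to the rear: it passes over the pins with its underside 6 mm or more above this level and under the keepers' hooks with it 10 mm or less above
- pin_left (a point): foot of the fixed steel pin on the middle of the +y rail, (0, 87, 43) mm of the carrier: 8 mm thick, 6 mm high, its upper 2.5 mm tapering to 4.4 mm. The other pin is its mirror image at y -87
- keeper_left (a point): underside of the front tip of the left keeper's hook, (30, 87, 59) mm of the carrier. Each rail has at its rear a keeper 14 mm wide in y: a post at x 43 to 50 with a 6 mm thick hook reaching forward to x 30, underside z 59, top z 65. The other is its mirror image at y -87
- plate: loose bare steel plate 80 (x) x 196 (y) x 6 mm, 0.22 to 0.37 kg, alike either way round, 11 mm through holes at (0, +-87); origin at the centre of its underside, z up. On its middle an upright black handle rib, 56 long along the plate's x, 14 thick in y, top 36 mm above the underside: pinch it across the 14 mm. Starts flat on the worktop at the right
- box_1: cardboard carton of cover glasses, 40 (its x) x 55 (its y) x 32 mm high, 0.06 to 0.12 kg; origin at the centre of its underside, z up through its top when it lies flat. It starts flat on the worktop behind the carrier. Two or three cartons are there; an absent one reads None
- box_2: cardboard carton of cover glasses, 40 (its x) x 55 (its y) x 32 mm high, 0.06 to 0.12 kg; origin at the centre of its underside, z up through its top when it lies flat. It starts flat on the worktop behind the carrier. Two or three cartons are there; an absent one reads None
- box_3: cardboard carton of cover glasses, 40 (its x) x 55 (its y) x 32 mm high, 0.06 to 0.12 kg; origin at the centre of its underside, z up through its top when it lies flat. It starts flat on the worktop behind the carrier. Two or three cartons are there; an absent one reads None
- turnbutton_left (a joint): rad, turnbutton at the carrier's +y end, upright pivot at (0, 118) mm of it. 0: bar points to the carrier's front (-x), clear of the plate; grows counterclockwise from above; 1.57: bar points inward (-y) over the plate's end. Stops at -0.15 and 1.62; starts at 0.7 to 1.4; stays where left (friction 0.04 N m). Bar 16 wide, 8 thick, reaches 42 mm from the pivot, underside 2 mm above a seated plate
- turnbutton_right (a joint): the same at the carrier's -y end, pivot at (0, -118): at 0 its bar points to the carrier's front (-x), it grows clockwise seen from above, and at 1.57 it points inward (+y) over the plate's end
- left_pivot (a point): on the pivot axis of turnbutton_left at mid height of its black grip fin (z 68 mm of the carrier, axes as the carrier's). The fin stands on the bar, centred on the pivot and running along the bar: 44 long, 12 thick, from z 59 to z 77 mm
- right_pivot (a point): the same for turnbutton_right
- vial: bystander: white screw-cap vial, 26 thick, 70 high, standing between the plate and the carrier; origin at the centre of its underside
Not all that is in view belongs to the job. Leave any green or red look-alike of the box_3 alone.

How it is judged:
By the outcome, as a careful person would: the job done as asked, in the order asked, and still so for the second after the job is handed in, with the robot touching nothing.
Of box_1, box_2, box_3 only 2 to 3 are there at a start; the rules pass over those that are not, and their reading is None.
At some moment in a run one of box_1, box_2, box_3, plate may be knocked a few centimetres aside while the robot is not near it.
Once in a run the grip may slacken for a moment while it holds something.
It also fails if it takes over 208 s, if anything falls off the work surface, if the arm or the gripper's body presses on something with over 40 N, if the wrist force passes 120 N, or if a joint passes its speed limit or range.

## Working session

There is one attempt and no reset: what is moved stays moved. The work goes in short steps, Python scripts to look and compute and a tool call to move; the robot and the scene stay as the last step left them, time stands still between calls to the robot, and variables do not carry over. Pictures are saved under pics/ and viewed, and the job is handed in when it is done.

Besides the shell and the picture viewer there is one more tool, called after "Emit:" as name(argument=value, ...) on one line, values as JSON. move_arm: Moves the arm, as the interface text tells. Its arguments: {"type":"object","properties":{"increments":{"type":"array","items":{"type":"number"}}},"required":["increments"]}

```bash
mkdir -p pics; cat > h.py <<'E'
import numpy as np, cv2
from station import r
def snap(n,f):
    im=r.capture(n); cv2.imwrite('pics/'+f,im[:,:,::-1]); return im
def cam(n):
    c=r.calibration(n); K=np.array([[c['fx'],0,c['cx']],[0,c['fy'],c['cy']],[0,0,1]])
    if n=='wrist':
        s=r.sense(); T=np.eye(4); T[:3,:3]=s['ee_rot']; T[:3,3]=s['tcp_pos']
        W=T@np.array(c['tool_from_camera']); R=W[:3,:3].T; t=-R@W[:3,3]
    else:
        R=cv2.Rodrigues(np.array(c['rvec'],float))[0]; t=np.array(c['tvec'],float).ravel()
    return K,R,t
def pix2w(n,uv,z):
    K,R,t=cam(n); C=-R.T@t
    d=R.T@np.linalg.inv(K)@np.array([uv[0],uv[1],1.])
    return C+d*(z-C[2])/d[2]
def w2pix(n,P):
    K,R,t=cam(n); p=(R@np.atleast_2d(P).T).T+t; q=(K@p.T).T; return q[:,:2]/q[:,2:]
E
python3 - <<'E'
from h import *
np.set_printoptions(precision=4,suppress=True)
s=r.sense(); print(s)
for n in ['scene','top','wrist']:
    print(n,r.calibration(n)); snap(n,n+'0.png')
E
```

```text
{'time_s': 0.0, 'joints': array([ 84.1435,  22.0916,   0.38  ,  -0.0298, -68.4128, -14.817 ]), 'joint_velocities': array([-0.0871,  0.1128,  0.0019,  0.0111,  0.0371, -0.0217]), 'effort': array([ -0.0001, -39.067 ,  18.741 ,   4.2201,   0.011 ,  -0.0002]), 'tcp_pos': array([0.2204, 0.5842, 0.2295]), 'ee_rot': array([[-0.0007, -0.3532, -0.9355],
       [-0.0021, -0.9355,  0.3532],
       [-1.    ,  0.0022, -0.0001]]), 'wrist_force': array([-0.0701,  0.3005,  0.0936]), 'moment': array([ 0.0142,  0.0176, -0.0705]), 'gripper_width': 0.9991001056344869}
scene {'fx': 353.2415208236995, 'fy': 353.2415208236995, 'cx': 256.89071864265554, 'cy': 191.99401417612768, 'rvec': array([ 1.9943, -0.6978,  0.4126]), 'tvec': array([-0.4   ,  0.2201,  0.6483])}
top {'fx': 388.62916398591983, 'fy': 388.62916398591983, 'cx': 255.56040951538023, 'cy': 189.59426454462903, 'rvec': array([ 2.201 , -2.1971,  0.0858]), 'tvec': array([0.0247, 0.5271, 0.9985])}
wrist {'fx': 268.84488609913467, 'fy': 268.84488609913467, 'cx': 254.3538830604254, 'cy': 191.95062421732308, 'tool_from_camera': array([[-0.0014, -0.2881,  0.9576, -0.1541],
       [ 1.    , -0.0004,  0.0013,  0.0002],
       [-0.    ,  0.9576,  0.2881, -0.0784],
       [ 0.    ,  0.    ,  0.    ,  1.    ]])}
```

View pics/scene0.png

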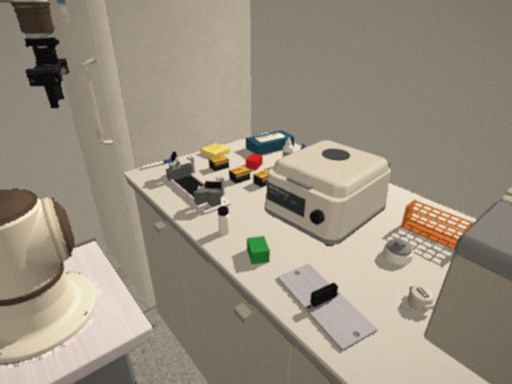

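View pics/top0.png

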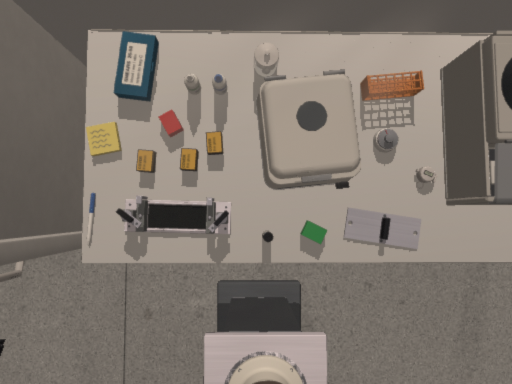

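View pics/wrist0.png

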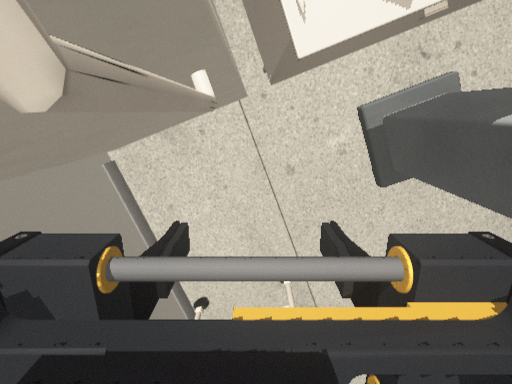

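```bash
python3 - <<'E'
import cv2
im=cv2.imread('pics/top0.png')
c=im[120:245,80:280]; cv2.imwrite('pics/c1.png',cv2.resize(c,None,fx=4,fy=4,interpolation=cv2.INTER_CUBIC))
c=im[195:260,255:435]; cv2.imwrite('pics/c2.png',cv2.resize(c,None,fx=4,fy=4,interpolation=cv2.INTER_CUBIC))
E
```

```text
(no output)
```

View pics/c1.png

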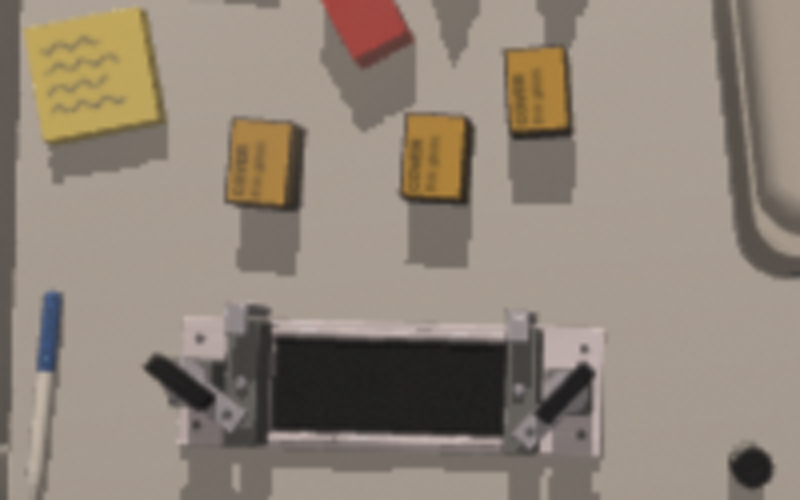

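View pics/c2.png

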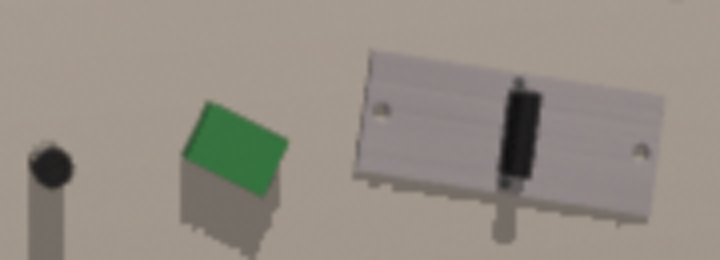

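```bash
cat > fit.py <<'E'
from h import *
from scipy.optimize import least_squares
def fit(n,uv,hx,hy,z):
    """corners given in any cyclic order; model rectangle hx,hy half sizes; returns x,y,yaw(deg),rms px"""
    P=np.array([pix2w(n,p,z)[:2] for p in uv]); c=P.mean(0); best=None
    for a0 in np.arange(0,360,30):
        def m(q):
            a=q[2]; L=np.array([[-hx,-hy],[hx,-hy],[hx,hy],[-hx,hy]])
            R=np.array([[np.cos(a),-np.sin(a)],[np.sin(a),np.cos(a)]])
            return L@R.T+q[:2]
        for o in (1,-1):
            f=lambda q:(m(q)[::o]-P).ravel()
            s=least_squares(f,[*c,np.radians(a0)])
            if best is None or s.cost<best.cost-1e-12: best=s
    a=(np.degrees(best.x[2])+90)%180-90
    return np.round([best.x[0],best.x[1]],4),round(a,2),'rms mm',round(1000*np.sqrt(2*best.cost/4),2)
E
python3 - <<'E'
from fit import *
def c1(l): return [(80+(x+.5)/4-.5,120+(y+.5)/4-.5) for x,y in l]
def c2(l): return [(255+(x+.5)/4-.5,195+(y+.5)/4-.5) for x,y in l]
print('A',fit('top',c1([(233,118),(296,123),(290,207),(227,202)]),.02,.0275,.032))
print('B',fit('top',c1([(407,113),(467,117),(464,200),(402,197)]),.02,.0275,.032))
print('C',fit('top',c1([(505,48),(569,46),(571,128),(511,130)]),.02,.0275,.032))
print('car',fit('top',c1([(183,317),(606,328),(602,456),(180,445)]),.042,.138,.008))
print('plate',fit('top',c2([(371,50),(665,97),(648,220),(354,175)]),.04,.098,.006))
print('vial',pix2w('top',c2([(51,167)])[0],.07))
print('pinL',pix2w('top',c1([(239,383)])[0],.049),'pinR',pix2w('top',c1([(520,388)])[0],.049))
print('fins', [pix2w('top',p,.077) for p in c1([(180,381),(565,393)])])
print('fin ends', [pix2w('top',p,.077) for p in c1([(150,362),(208,402),(590,372),(542,418)])])
E
```

```text
A (array([0.6009, 0.3099]), np.float64(86.52), 'rms mm', np.float64(0.55))
B (array([0.605 , 0.1989]), np.float64(87.59), 'rms mm', np.float64(0.75))
C (array([0.65  , 0.1325]), np.float64(-87.18), 'rms mm', np.float64(1.05))
car (array([0.4575, 0.2281]), np.float64(88.88), 'rms mm', np.float64(135.62))
plate (array([ 0.4258, -0.3078]), np.float64(81.14), 'rms mm', np.float64(81.38))
vial [ 0.40885491 -0.0025194   0.07      ]
pinL [0.45977752 0.31676175 0.049     ] pinR [0.45684821 0.14139131 0.049     ]
fins [array([0.4611169 , 0.34459298, 0.077     ]), array([0.45409088, 0.1111939 , 0.077     ])]
fin ends [array([0.47260823, 0.36295281, 0.077     ]), array([0.44842375, 0.32742999, 0.077     ]), array([0.46688269, 0.09605095, 0.077     ]), array([0.43890204, 0.12507028, 0.077     ])]
```

```bash
cat > mv.py <<'E'
import json,os,numpy as np
# pose: x,y,z,theta(deg, direction of tool y). tool down.
def inc(a,b):
    t=np.radians(a[3]); y=np.array([np.cos(t),np.sin(t),0]); z=np.array([np.sin(t),-np.cos(t),0])
    d=np.array(b[:3])-np.array(a[:3])
    return [-(b[3]-a[3]),-d[2],d@y,d@z]
def show(a,way):
    """way: list of (x,y,z,theta,grip,nrows) interpolated linearly; prints row list"""
    out=[];p=np.array(a,float)
    for w in way:
        q=np.array(w[:4],float);n=w[5]
        for k in range(1,n+1):
            i=inc(a,p+(q-p)*k/n); out.append([round(i[0],1),0,0]+[round(float(v),4) for v in i[1:]]+[w[4]])
        p=q
    for k in range(0,len(out),12): print('CALL');print(','.join(','.join('%g'%v for v in r) for r in out[k:k+12]))
    if len(out)>12: print('!! more than one call: increments all relative to the first start')
E
sed -i 's/        for o in (1,-1):/        for o,k in ((1,0),(-1,0),(1,1),(-1,1)):/; s/m(q)\[::o\]-P/np.roll(m(q)[::o],k,0)-P/' fit.py
python3 - <<'E'
from fit import *
from mv import show
def c1(l): return [(80+(x+.5)/4-.5,120+(y+.5)/4-.5) for x,y in l]
def c2(l): return [(255+(x+.5)/4-.5,195+(y+.5)/4-.5) for x,y in l]
print('car',fit('top',c1([(183,317),(606,328),(602,456),(180,445)]),.042,.138,.008))
print('plate',fit('top',c2([(371,50),(665,97),(648,220),(354,175)]),.04,.098,.006))
show((.221,.585,.231,-110.7),[(.46,.346,.22,-35,.087,12)])
E
```

```text
car (array([0.4575, 0.2281]), np.float64(-1.38), 'rms mm', np.float64(0.93))
plate (array([ 0.4258, -0.3078]), np.float64(-8.82), 'rms mm', np.float64(1.25))
CALL
-6.3,0,0,0.0009,0.0116,-0.0257,0.087,-12.6,0,0,0.0018,0.0232,-0.0513,0.087,-18.9,0,0,0.0028,0.0348,-0.077,0.087,-25.2,0,0,0.0037,0.0464,-0.1027,0.087,-31.5,0,0,0.0046,0.058,-0.1284,0.087,-37.9,0,0,0.0055,0.0695,-0.154,0.087,-44.2,0,0,0.0064,0.0811,-0.1797,0.087,-50.5,0,0,0.0073,0.0927,-0.2054,0.087,-56.8,0,0,0.0083,0.1043,-0.231,0.087,-63.1,0,0,0.0092,0.1159,-0.2567,0.087,-69.4,0,0,0.0101,0.1275,-0.2824,0.087,-75.7,0,0,0.011,0.1391,-0.3081,0.087
```

Emit:
move_arm(increments=[-6.3,0,0,0.001,0.0116,-0.0257,0.087,-12.6,0,0,0.002,0.0232,-0.0513,0.087,-18.9,0,0,0.003,0.0348,-0.077,0.087,-25.2,0,0,0.004,0.0464,-0.1027,0.087,-31.5,0,0,0.005,0.058,-0.1284,0.087,-37.9,0,0,0.0055,0.0695,-0.154,0.087,-44.2,0,0,0.006,0.0811,-0.1797,0.087,-50.5,0,0,0.007,0.0927,-0.2054,0.087,-56.8,0,0,0.008,0.1043,-0.231,0.087,-63.1,0,0,0.009,0.1159,-0.2567,0.087,-69.4,0,0,0.01,0.1275,-0.2824,0.087,-75.7,0,0,0.011,0.139,-0.308,0.087])

```text
time_s: 1.15
tcp_pos: [0.4604, 0.3447, 0.2193]
ee_rot: [[-0.0, 0.823, -0.569], [-0.0, -0.569, -0.823], [-1.0, -0.0, 0.0]]
wrist_force: [-0.2, 0.4, -0.5]
gripper_width: 1.0
```

```bash
python3 - <<'E'
from h import *
s=r.sense(); print(s['tcp_pos'],s['ee_rot'],s['joints'],s['time_s'],s['wrist_force'])
im=snap('wrist','w1.png')
cv2.imwrite('pics/w1b.png',cv2.resize(im[:,:,::-1],(800,600),interpolation=cv2.INTER_CUBIC))
E
```

```text
[0.46036959 0.344698   0.21929338] [[-4.34275860e-04  8.22514487e-01 -5.68743993e-01]
 [-2.90412580e-04 -5.68744126e-01 -8.22514458e-01]
 [-9.99999864e-01 -1.92027763e-04  4.85860399e-04]] [ 5.29508066e+01  1.76900264e+01 -7.72211823e+00 -1.08845009e-02
 -6.46161275e+01  9.23911676e+01] 1.15 [-0.23922088  0.38426776 -0.54860123]
```

View pics/w1b.png

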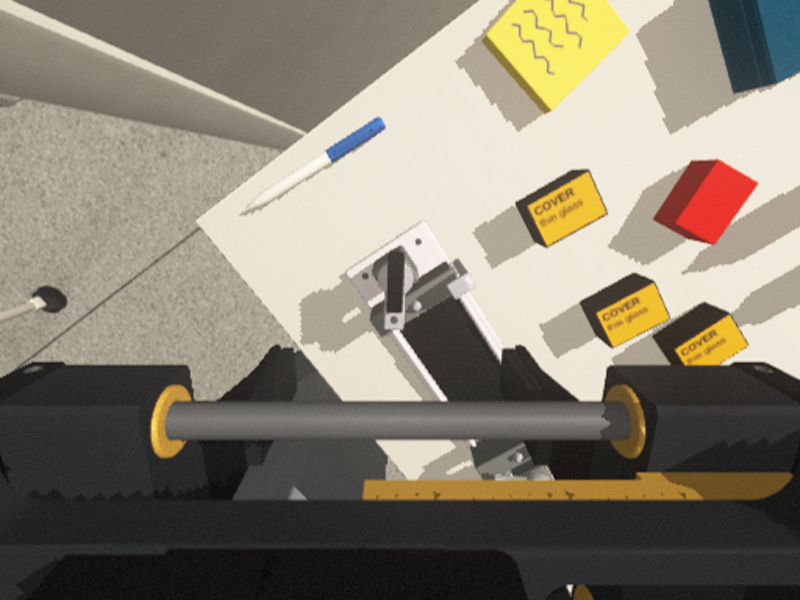

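```bash
python3 - <<'E'
from h import *
im=cv2.imread('pics/w1.png')[135:310,190:370]
cv2.imwrite('pics/w1c.png',cv2.resize(im,None,fx=4,fy=3.4,interpolation=cv2.INTER_CUBIC))
E
```

```text
(no output)
```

View pics/w1c.png

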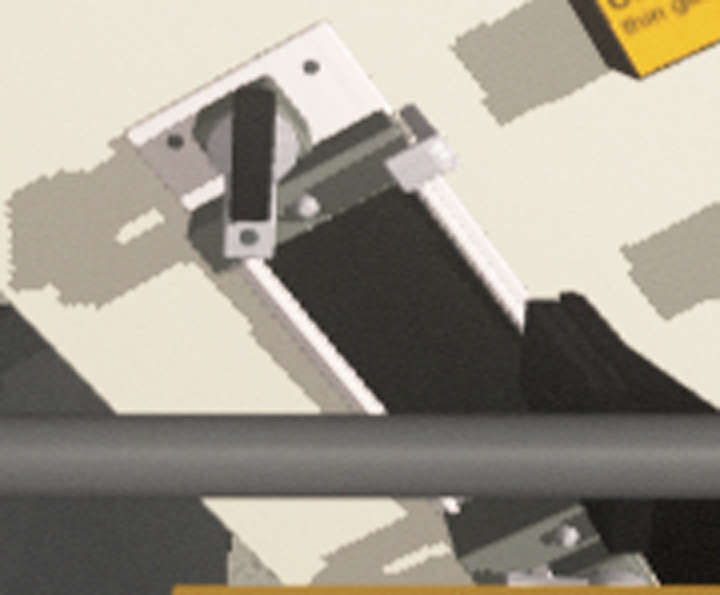

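```bash
python3 - <<'E'
from h import *
np.set_printoptions(precision=4,suppress=True)
f=lambda p,z:pix2w('wrist',(190+(p[0]+.5)/4-.5,135+(p[1]+.5)/3.4-.5),z)
for n,p,z in [('pinL',(306,203),.049),('pinR',(569,533),.049),('finend',(250,220),.077),('finfar',(255,88),.077),('finfarlow',(255,88),.059),('bartip',(249,257),.059),('bartiplow',(249,257),.051),('cornerRL',(325,22),.008),('cornerFL',(127,135),.008)]: print(n,f(p,z))
E
```

```text
pinL [0.4616 0.315  0.049 ]
pinR [0.4579 0.1419 0.049 ]
finend [0.4487 0.3272 0.077 ]
finfar [0.4758 0.3637 0.077 ]
finfarlow [0.4739 0.3611 0.059 ]
bartip [0.4368 0.3107 0.059 ]
bartiplow [0.435  0.3082 0.051 ]
cornerRL [0.5028 0.3618 0.008 ]
cornerFL [0.4209 0.3628 0.008 ]
```

```bash
python3 - <<'E'
from mv import *
show((.46,.346,.22,-35),[(.462,.346,.1,-35.7,.028,4),(.462,.346,.070,-35.7,.028,3),(.462,.346,.070,-35.7,.0,5)])
print()
show((.462,.346,.07,-35.7),[(.462,.346,.070,-91.2,.0,11),(.462,.346,.070,-91.2,.0,1)])
E
```

```text
CALL
0.2,0,0,0.03,0.0004,-0.0003,0.028,0.4,0,0,0.06,0.0008,-0.0006,0.028,0.5,0,0,0.09,0.0012,-0.0009,0.028,0.7,0,0,0.12,0.0016,-0.0011,0.028,0.7,0,0,0.13,0.0016,-0.0011,0.028,0.7,0,0,0.14,0.0016,-0.0011,0.028,0.7,0,0,0.15,0.0016,-0.0011,0.028,0.7,0,0,0.15,0.0016,-0.0011,0,0.7,0,0,0.15,0.0016,-0.0011,0,0.7,0,0,0.15,0.0016,-0.0011,0,0.7,0,0,0.15,0.0016,-0.0011,0,0.7,0,0,0.15,0.0016,-0.0011,0

CALL
5,0,0,-0,0,0,0,10.1,0,0,-0,0,0,0,15.1,0,0,-0,0,0,0,20.2,0,0,-0,0,0,0,25.2,0,0,-0,0,0,0,30.3,0,0,-0,0,0,0,35.3,0,0,-0,0,0,0,40.4,0,0,-0,0,0,0,45.4,0,0,-0,0,0,0,50.5,0,0,-0,0,0,0,55.5,0,0,-0,0,0,0,55.5,0,0,-0,0,0,0
```

Emit:
move_arm(increments=[0.2,0,0,0,0.0004,-0.0003,0.028,0.4,0,0,0.02,0.0008,-0.0006,0.028,0.5,0,0,0.06,0.0012,-0.0009,0.028,0.7,0,0,0.09,0.0016,-0.0011,0.028,0.7,0,0,0.11,0.0016,-0.0011,0.028,0.7,0,0,0.13,0.0016,-0.0011,0.028,0.7,0,0,0.15,0.0016,-0.0011,0.028,0.7,0,0,0.15,0.0016,-0.0011,0.028,0.7,0,0,0.15,0.0016,-0.0011,0.028,0.7,0,0,0.15,0.0016,-0.0011,0,0.7,0,0,0.15,0.0016,-0.0011,0,0.7,0,0,0.15,0.0016,-0.0011,0])

```text
time_s: 2.2
tcp_pos: [0.4621, 0.3469, 0.0711]
ee_rot: [[0.002, 0.812, -0.583], [0.003, -0.583, -0.812], [-1.0, -0.0, -0.003]]
wrist_force: [-7.9, 4.9, 3.3]
gripper_width: 0.18
```

```bash
python3 - <<'E'
from h import *
s=r.sense(); print(s['tcp_pos'],s['joints'],s['gripper_width']*87,s['wrist_force'],s['moment'])
im=snap('wrist','w2.png')
E
```

```text
[0.46206301 0.34689806 0.07110265] [ 5.29494271e+01  2.66800633e+01 -1.78439932e+01 -1.04199607e-02
 -4.53005566e+01  9.13808089e+01] 15.69441023856283 [-7.86257458  4.93917194  3.32464551] [ 1.69569389  2.5737742  -0.03663771]
```

View pics/w2.png

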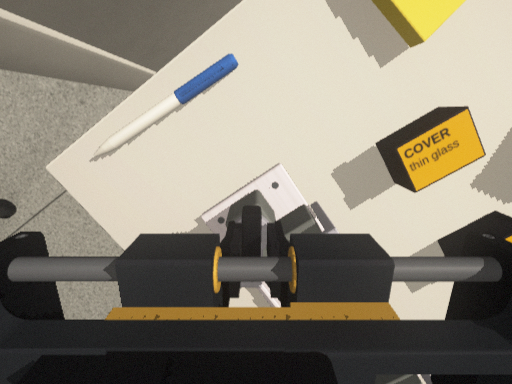

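Emit:
move_arm(increments=[0,0,0,0,0,0,0,0,0,0,0,0,0,0,5,0,0,0,0,0,0,11,0,0,0,0,0,0,17,0,0,0,0,0,0,23,0,0,0,0,0,0,30,0,0,0,0,0,0,36,0,0,0,0,0,0,42,0,0,0,0,0,0,49,0,0,0,0,0,0,55.5,0,0,0,0,0,0,55.5,0,0,0,0,0,0])

```text
time_s: 3.25
tcp_pos: [0.4608, 0.3472, 0.0711]
ee_rot: [[0.0, -0.024, -1.0], [0.003, -1.0, 0.024], [-1.0, -0.003, 0.0]]
wrist_force: [-5.6, 1.9, 4.3]
gripper_width: 0.13
```

```bash
python3 - <<'E'
from h import *
s=r.sense(); print(s['tcp_pos'],s['joints'],s['gripper_width']*87,s['wrist_force'],s['moment'])
im=snap('wrist','w3.png')
from mv import *
show((.462,.346,.07,-91.2),[(.462,.346,.07,-91.2,.03,3),(.462,.346,.11,-91.2,.03,2),(.457,.111,.11,-130,.03,7)])
E
```

```text
[0.46084881 0.34715341 0.07110306] [ 53.0240885   26.64747082 -17.8630301   -0.11825914 -45.37309449
  35.65958238] 11.306701493287834 [-5.62753732  1.91746865  4.30618244] [ 0.74091814  1.79496702 -0.0407856 ]
CALL
-0,0,0,-0,0,0,0.03,-0,0,0,-0,0,0,0.03,-0,0,0,-0,0,0,0.03,-0,0,0,-0.02,0,0,0.03,-0,0,0,-0.04,0,0,0.03,5.5,0,0,-0.04,0.0336,0,0.03,11.1,0,0,-0.04,0.0672,0,0.03,16.6,0,0,-0.04,0.1007,0,0.03,22.2,0,0,-0.04,0.1343,0,0.03,27.7,0,0,-0.04,0.1679,0.0001,0.03,33.3,0,0,-0.04,0.2015,0.0001,0.03,38.8,0,0,-0.04,0.2351,0.0001,0.03
```

View pics/w3.png

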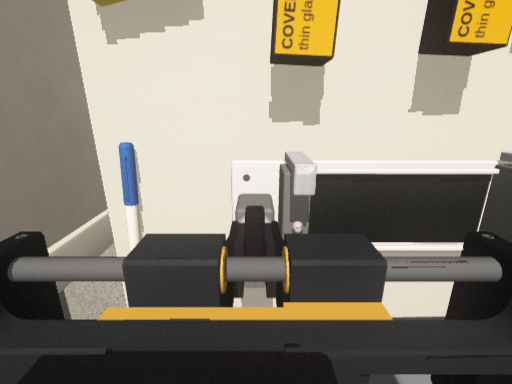

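Emit:
move_arm(increments=[0,0,0,0,0,0,0.04,0,0,0,0,0,0,0.04,0,0,0,-0.03,0,0,0.04,0,0,0,-0.06,0,0,0.04,6,0,0,-0.09,0.03,0,0.04,12,0,0,-0.12,0.065,0,0.04,18,0,0,-0.13,0.1,0,0.04,24,0,0,-0.13,0.135,0,0.04,30,0,0,-0.13,0.17,0,0.04,36,0,0,-0.13,0.205,0,0.04,43.8,0,0,-0.13,0.235,0,0.04,43.8,0,0,-0.13,0.235,0,0.04])

```text
time_s: 4.3
tcp_pos: [0.4556, 0.1067, 0.2]
ee_rot: [[-0.001, -0.713, -0.701], [-0.001, -0.701, 0.713], [-1.0, 0.001, 0.0]]
wrist_force: [-0.3, -0.6, -0.1]
gripper_width: 0.462
```

```bash
python3 - <<'E'
from h import *
s=r.sense(); print(s['tcp_pos'],s['joints'],s['gripper_width']*87,s['wrist_force'],s['moment'])
im=snap('wrist','w4.png')
im=im[100:260,170:390,::-1]
cv2.imwrite('pics/w4c.png',cv2.resize(im,None,fx=3.5,fy=3.5,interpolation=cv2.INTER_CUBIC))
E
```

```text
[0.45562139 0.10668881 0.19999697] [ 3.31497634e+01  8.23559665e+00 -2.33979628e+01  5.08603258e-03
 -5.84140302e+01  1.13445709e+01] 40.19891216265423 [-0.27790919 -0.56394176 -0.14658984] [ 0.06289524 -0.03702229  0.02903559]
```

View pics/w4c.png

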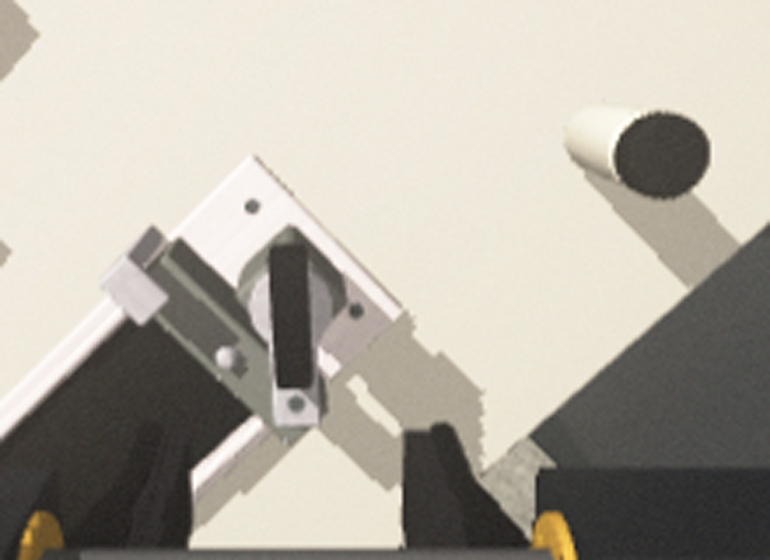

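```bash
python3 - <<'E'
from h import *
np.set_printoptions(precision=4,suppress=True)
f=lambda p,z:pix2w('wrist',(170+(p[0]+.5)/3.5-.5,100+(p[1]+.5)/3.5-.5),z)
for n,p,z in [('pinR',(227,356),.049),('finend',(296,387),.077),('finfar',(288,245),.077),('finfarlow',(288,245),.059),('bartip',(297,425),.059),('vial',(663,155),.07)]: print(n,f(p,z))
s=r.sense(); print(s['tcp_pos'],s['time_s'])
E
```

```text
pinR [0.4554 0.1423 0.049 ]
finend [0.438  0.1262 0.077 ]
finfar [0.4717 0.0956 0.077 ]
finfarlow [0.4691 0.0985 0.059 ]
bartip [0.4234 0.1405 0.059 ]
vial [ 0.4102 -0.0018  0.07  ]
[0.4565 0.1085 0.2001] 4.35
```

```bash
python3 - <<'E'
from mv import *
show((.4571,.111,.2,-135),[(.456,.111,.07,-132,.028,7)])
E
```

```text
CALL
-0.4,0,0,0.0186,0.0001,0.0001,0.028,-0.9,0,0,0.0371,0.0002,0.0002,0.028,-1.3,0,0,0.0557,0.0003,0.0003,0.028,-1.7,0,0,0.0743,0.0004,0.0004,0.028,-2.1,0,0,0.0929,0.0006,0.0006,0.028,-2.6,0,0,0.1114,0.0007,0.0007,0.028,-3,0,0,0.13,0.0008,0.0008,0.028
```

Emit:
move_arm(increments=[-3,0,0,0.03,0.0008,0.0008,0.028,-3,0,0,0.06,0.0008,0.0008,0.028,-3,0,0,0.09,0.0008,0.0008,0.028,-3,0,0,0.115,0.0008,0.0008,0.028,-3,0,0,0.13,0.0008,0.0008,0.028,-3,0,0,0.13,0.0008,0.0008,0.028,-3,0,0,0.13,0.0008,0.0008,0,-3,0,0,0.13,0.0008,0.0008,0,-3,0,0,0.13,0.0008,0.0008,0,-3,0,0,0.13,0.0008,0.0008,0,-3,0,0,0.13,0.0008,0.0008,0,-3,0,0,0.13,0.0008,0.0008,0])

```text
time_s: 5.35
tcp_pos: [0.4551, 0.1102, 0.0707]
ee_rot: [[-0.001, -0.669, -0.743], [-0.001, -0.743, 0.669], [-1.0, 0.001, -0.0]]
wrist_force: [-1.9, -3.6, 6.4]
gripper_width: 0.137
```

Emit:
move_arm(increments=[0,0,0,0,0,0,0,-5,0,0,0,0,0,0,-11,0,0,0,0,0,0,-17,0,0,0,0,0,0,-23,0,0,0,0,0,0,-29,0,0,0,0,0,0,-35,0,0,0,0,0,0,-41,0,0,0,0,0,0,-41,0,0,0,0,0,0])

```text
time_s: 6.1
tcp_pos: [0.4555, 0.1112, 0.0706]
ee_rot: [[0.001, -0.015, -1.0], [0.001, -1.0, 0.015], [-1.0, -0.001, -0.001]]
wrist_force: [-3.5, 0.1, 5.0]
gripper_width: 0.131
```

```bash
python3 - <<'E'
from h import *
s=r.sense(); print(s['tcp_pos'],s['joints'],s['gripper_width']*87,s['wrist_force'],s['moment'])
im=snap('wrist','w5.png')
from mv import *
E
```

```text
[0.45552402 0.11122015 0.07064205] [ 3.36315403e+01  1.81338134e+01 -3.29696299e+01 -3.42000335e-02
 -3.88433350e+01  5.55482682e+01] 11.358122101842875 [-3.451691    0.11602228  5.03797323] [0.07596052 1.26270473 0.05386062]
```

View pics/w5.png

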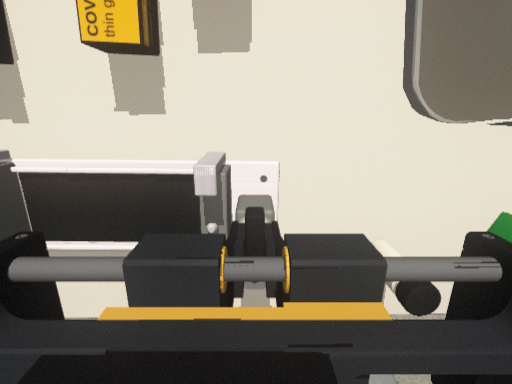

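```bash
python3 - <<'E'
from mv import *
show((.456,.111,.07,-91),[(.456,.111,.07,-91,.04,2),(.456,.111,.11,-91,.04,1),(.456,.111,.15,-91,.04,1),(.504,.116,.17,-132,.078,8)])
show((.504,.116,.17,-132),[(.65,.1325,.15,-177.2,.078,8),(.65,.1325,.15,-177.2,.078,1)])
E
```

```text
CALL
-0,0,0,-0,0,0,0.04,-0,0,0,-0,0,0,0.04,-0,0,0,-0.04,0,0,0.04,-0,0,0,-0.08,0,0,0.04,5.1,0,0,-0.0825,-0.0007,-0.006,0.078,10.2,0,0,-0.085,-0.0015,-0.012,0.078,15.4,0,0,-0.0875,-0.0022,-0.018,0.078,20.5,0,0,-0.09,-0.0029,-0.024,0.078,25.6,0,0,-0.0925,-0.0036,-0.0299,0.078,30.8,0,0,-0.095,-0.0044,-0.0359,0.078,35.9,0,0,-0.0975,-0.0051,-0.0419,0.078,41,0,0,-0.1,-0.0058,-0.0479,0.078
CALL
5.7,0,0,0.0025,-0.0137,-0.0122,0.078,11.3,0,0,0.005,-0.0275,-0.0244,0.078,16.9,0,0,0.0075,-0.0412,-0.0365,0.078,22.6,0,0,0.01,-0.055,-0.0487,0.078,28.2,0,0,0.0125,-0.0687,-0.0609,0.078,33.9,0,0,0.015,-0.0825,-0.0731,0.078,39.5,0,0,0.0175,-0.0962,-0.0853,0.078,45.2,0,0,0.02,-0.11,-0.0975,0.078,45.2,0,0,0.02,-0.11,-0.0975,0.078
```

Emit:
move_arm(increments=[0,0,0,0,0,0,0.04,0,0,0,0,0,0,0.04,0,0,0,-0.04,0,0,0.04,0,0,0,-0.08,0,0,0.04,5,0,0,-0.08,-0.001,-0.006,0.078,10,0,0,-0.085,-0.0015,-0.012,0.078,15,0,0,-0.09,-0.002,-0.018,0.078,20,0,0,-0.09,-0.003,-0.024,0.078,25,0,0,-0.09,-0.004,-0.03,0.078,31,0,0,-0.095,-0.0045,-0.036,0.078,36,0,0,-0.1,-0.005,-0.042,0.078,41,0,0,-0.1,-0.006,-0.048,0.078])

```text
time_s: 7.15
tcp_pos: [0.5051, 0.1167, 0.1707]
ee_rot: [[0.003, -0.673, -0.74], [0.001, -0.74, 0.673], [-1.0, -0.003, -0.001]]
wrist_force: [-0.5, 0.1, -0.7]
gripper_width: 0.884
```

Emit:
move_arm(increments=[5.7,0,0,0.0025,-0.0137,-0.0122,0.078,11.3,0,0,0.005,-0.0275,-0.0244,0.078,17,0,0,0.0075,-0.0412,-0.0365,0.078,22.6,0,0,0.01,-0.055,-0.0487,0.078,28.2,0,0,0.0125,-0.0687,-0.061,0.078,34,0,0,0.015,-0.0825,-0.073,0.078,39.5,0,0,0.0175,-0.0962,-0.0853,0.078,45.2,0,0,0.02,-0.11,-0.0975,0.078,45.2,0,0,0.02,-0.11,-0.0975,0.078,45.2,0,0,0.02,-0.11,-0.0975,0.078])

```text
time_s: 7.98
tcp_pos: [0.6503, 0.1328, 0.1486]
ee_rot: [[-0.0, -0.999, -0.049], [-0.0, -0.049, 0.999], [-1.0, 0.0, 0.0]]
wrist_force: [-0.7, 1.1, -0.3]
gripper_width: 0.894
```

```bash
python3 - <<'E'
from h import *
s=r.sense(); print(s['tcp_pos'],s['joints'],s['gripper_width']*87,s['wrist_force'],s['moment'])
im=snap('wrist','w6.png')
im=snap('top','t6.png')
E
```

```text
[0.65032736 0.13276886 0.14863326] [ 2.54647877e+01  2.92923083e+01  3.57156307e-02 -1.27519573e-02
 -6.07685667e+01 -2.26333314e+01] 77.80064126195697 [-0.71488957  1.12216968 -0.28675919] [ 0.04489496 -0.0096743  -0.03240139]
```

View pics/w6.png

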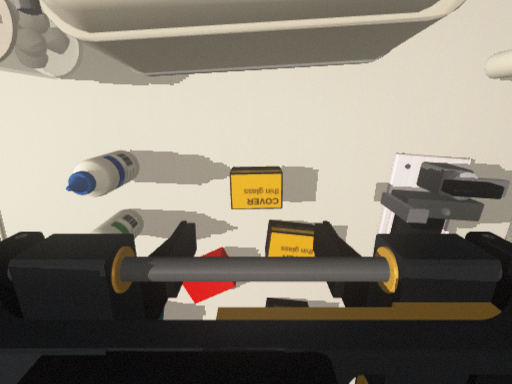

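View pics/t6.png

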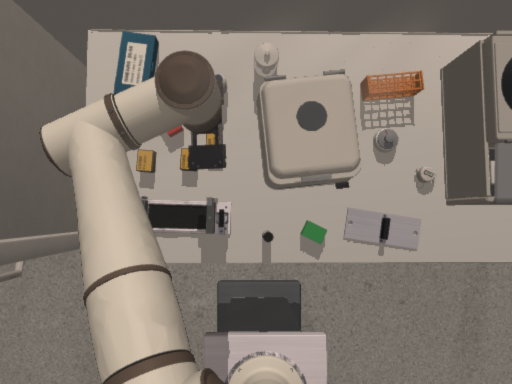

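```bash
python3 - <<'E'
from fit import *
im=cv2.imread('pics/w6.png')
hsv=cv2.cvtColor(im,cv2.COLOR_BGR2HSV)
m=cv2.inRange(hsv,(15,120,120),(32,255,255)); m[235:]=0
n,l,st,c=cv2.connectedComponentsWithStats(m)
i=1+np.argmax(st[1:,4]); print(st[i])
cn=cv2.findContours((l==i).astype('u1')if 0 else (l==i).astype(np.uint8),0,1)[0][0]
b=cv2.boxPoints(cv2.minAreaRect(cn)); print(b)
h=cv2.approxPolyDP(cv2.convexHull(cn),4,True)[:,0]; print(h)
print(fit('wrist',b,.02,.0275,.032), fit('wrist',h,.02,.0275,.032) if len(h)==4 else 0)
E
```

```text
[ 231  173   51   36 1718]
[[230.56839 174.0098 ]
 [280.97415 172.86423]
 [281.76096 207.4827 ]
 [231.3552  208.62827]]
[[281 174]
 [280 207]
 [232 208]
 [231 174]]
(array([0.6464, 0.1338]), np.float64(-85.78), 'rms mm', np.float64(1.46)) (array([0.6466, 0.1338]), np.float64(-86.7), 'rms mm', np.float64(2.36))
```

Emit:
move_arm(increments=[-0.7,0,0,0.035,0.001,0.001,0.078,-0.7,0,0,0.07,0.002,0.001,0.078,-0.7,0,0,0.1,0.002,0.001,0.078,-0.7,0,0,0.12,0.002,0.001,0.078,-0.7,0,0,0.132,0.002,0.001,0.078,-0.7,0,0,0.132,0.002,0.001,0.078,-0.7,0,0,0.132,0.002,0.001,0.04,-0.7,0,0,0.132,0.002,0.001,0.04,-0.7,0,0,0.132,0.002,0.001,0.04,-0.7,0,0,0.132,0.002,0.001,0.04,-0.7,0,0,0.132,0.002,0.001,0.04,-0.7,0,0,0.132,0.002,0.001,0.04])

```text
time_s: 9.08
tcp_pos: [0.6485, 0.134, 0.0191]
ee_rot: [[0.002, -0.998, -0.062], [0.001, -0.062, 0.998], [-1.0, -0.002, 0.001]]
wrist_force: [-1.5, 0.3, 5.3]
gripper_width: 0.631
```

Emit:
move_arm(increments=[0,0,0,0,0,0,0.04,0,0,0,-0.02,0,0,0.04,0,0,0,-0.05,0,0,0.04,0,0,0,-0.08,0,0,0.04,0,0,0,-0.1,0,0,0.04,0,0,0,-0.1,0,0,0.04])

```text
time_s: 9.58
tcp_pos: [0.6507, 0.1345, 0.1231]
ee_rot: [[0.01, -0.998, -0.062], [0.003, -0.062, 0.998], [-1.0, -0.01, 0.002]]
wrist_force: [0.4, 0.9, 0.3]
gripper_width: 0.631
```

```bash
python3 - <<'E'
from h import *
s=r.sense(); print(s['tcp_pos'],s['joints'],s['gripper_width']*87,s['wrist_force'],s['moment'])
im=snap('wrist','w7.png')
from mv import *
show((.648,.1335,.118,-176.5),[(.457,.180,.118,-181.3,.04,6),(.457,.180,.118,-181.3,.04,1),(.457,.180,.04,-181.3,.04,3),(.457,.180,.027,-181.3,.04,2)])
E
```

```text
[0.65070634 0.13452403 0.12314174] [ 25.63517483  30.40285403  -2.07052614   0.10052756 -56.95558499
 -22.10805267] 54.85646633431029 [0.39924311 0.92675476 0.27618386] [ 0.14460477 -0.1426378   0.00932601]
CALL
0.8,0,0,-0,0.0313,0.0097,0.04,1.6,0,0,-0,0.0626,0.0194,0.04,2.4,0,0,-0,0.0939,0.029,0.04,3.2,0,0,-0,0.1252,0.0387,0.04,4,0,0,-0,0.1565,0.0484,0.04,4.8,0,0,-0,0.1878,0.0581,0.04,4.8,0,0,-0,0.1878,0.0581,0.04,4.8,0,0,0.026,0.1878,0.0581,0.04,4.8,0,0,0.052,0.1878,0.0581,0.04,4.8,0,0,0.078,0.1878,0.0581,0.04,4.8,0,0,0.0845,0.1878,0.0581,0.04,4.8,0,0,0.091,0.1878,0.0581,0.04
```

View pics/w7.png

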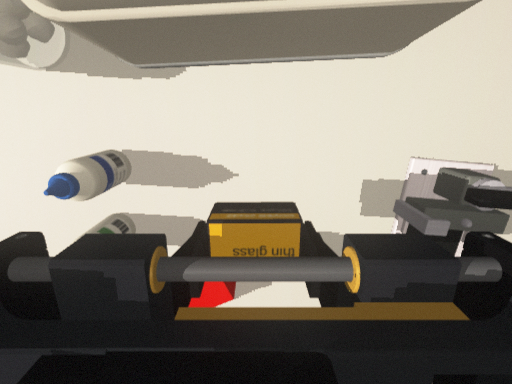

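Emit:
move_arm(increments=[0.8,0,0,0,0.03,0.01,0.04,1.6,0,0,0,0.062,0.019,0.04,2.4,0,0,0,0.094,0.029,0.04,3.2,0,0,0,0.125,0.0387,0.04,4,0,0,0,0.156,0.0484,0.04,4.8,0,0,0,0.1878,0.058,0.04,4.8,0,0,0,0.1878,0.058,0.04,4.8,0,0,0.02,0.1878,0.058,0.04,4.8,0,0,0.04,0.1878,0.058,0.04,4.8,0,0,0.05,0.1878,0.058,0.04,4.8,0,0,0.05,0.1878,0.058,0.04])

```text
time_s: 10.55
tcp_pos: [0.4544, 0.1783, 0.0642]
ee_rot: [[-0.007, -1.0, 0.023], [-0.005, 0.023, 1.0], [-1.0, 0.006, -0.005]]
wrist_force: [0.1, 0.3, -1.1]
gripper_width: 0.632
```

```bash
python3 - <<'E'
from h import *
s=r.sense(); print(s['tcp_pos'],s['joints'],s['gripper_width']*87,s['wrist_force'],s['moment'])
im=snap('wrist','w8.png')
E
```

```text
[0.45442314 0.17827886 0.06420013] [ 40.49989726  20.46429881 -30.3781352   -0.07249903 -39.61145118
 -41.76444967] 54.957740606604574 [ 0.08907704  0.32567358 -1.10550199] [ 0.08734015 -0.06806109 -0.01472923]
```

View pics/w8.png

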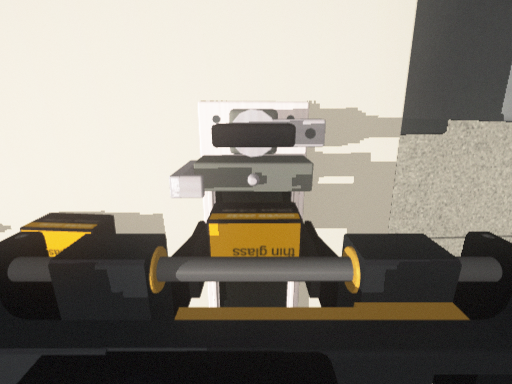

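Emit:
move_arm(increments=[0,0,0,0.012,0,0,0.04,0,0,0,0.024,0,0,0.04,0,0,0,0.034,0,0,0.04,0,0,0,0.038,0,0,0.04,0,0,0,0.041,0,0,0.04,0,0,0,0.041,0,0,0.04,0,0,0,0.041,0,0,0.04])

```text
time_s: 11.18
tcp_pos: [0.4573, 0.1803, 0.0272]
ee_rot: [[0.001, -1.0, 0.022], [0.001, 0.022, 1.0], [-1.0, -0.001, 0.001]]
wrist_force: [0.6, 0.6, -1.3]
gripper_width: 0.632
```

```bash
python3 - <<'E'
from h import *
s=r.sense(); print(s['tcp_pos'],s['gripper_width']*87,s['wrist_force'],s['moment'])
im=snap('wrist','w9.png')
im=im[90:,150:370,::-1]
cv2.imwrite('pics/w9c.png',cv2.resize(im,None,fx=2,fy=2))
E
```

```text
[0.45734609 0.18034249 0.02716764] 54.98330114829223 [ 0.59474701  0.57184343 -1.32992602] [ 0.0272343  -0.01922118 -0.01615002]
```

View pics/w9c.png

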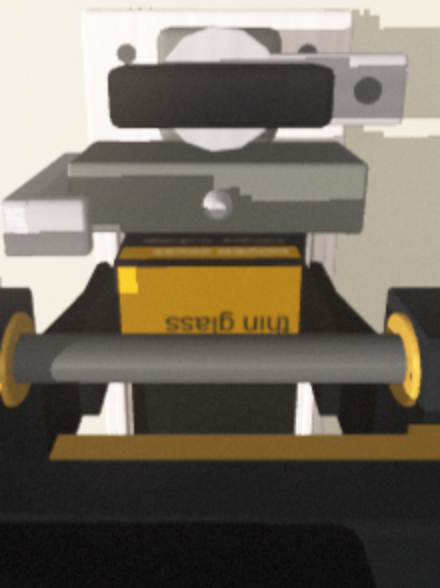

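```bash
python3 - <<'E'
from mv import *
show((.457,.18,.135,-181.3),[(.603,.199,.135,-182.3,.076,4)])
E
```

```text
CALL
0.2,0,0,-0,-0.0364,0.0056,0.076,0.5,0,0,-0,-0.0728,0.0112,0.076,0.8,0,0,-0,-0.1091,0.0167,0.076,1,0,0,-0,-0.1455,0.0223,0.076
```

Emit:
move_arm(increments=[0,0,0,0.002,0,0,0.04,0,0,0,0.002,0,0,0.04,0,0,0,0.002,0,0,0.064,0,0,0,0.002,0,0,0.066,0,0,0,0.002,0,0,0.068,0,0,0,0.002,0,0,0.068,0,0,0,-0.01,0,0,0.068,0,0,0,-0.04,0,0,0.068,0,0,0,-0.08,0,0,0.068,0,0,0,-0.108,0,0,0.076,0,0,0,-0.108,0,0,0.076])

```text
time_s: 12.15
tcp_pos: [0.4603, 0.1822, 0.1404]
ee_rot: [[0.011, -1.0, 0.021], [0.007, 0.021, 1.0], [-1.0, -0.011, 0.007]]
wrist_force: [1.0, 0.4, -0.6]
gripper_width: 0.843
```

```bash
python3 - <<'E'
from h import *
s=r.sense(); print(s['tcp_pos'],s['gripper_width']*87,s['wrist_force'],s['moment'])
im=snap('wrist','w10.png')
E
```

```text
[0.46025285 0.18219923 0.14044825] 73.30439050321814 [ 0.98625898  0.3989349  -0.63941541] [ 0.09639007 -0.11164676  0.01140835]
```

View pics/w10.png

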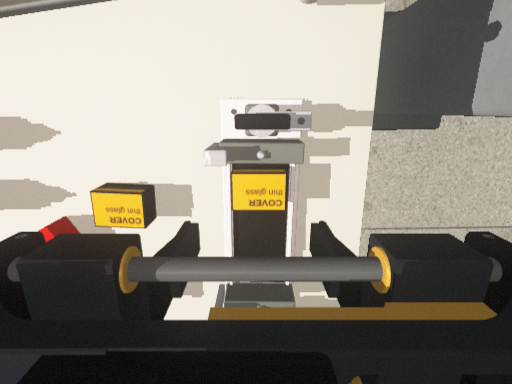

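Emit:
move_arm(increments=[0.2,0,0,0,-0.036,0.0056,0.076,0.5,0,0,0,-0.0728,0.011,0.076,0.8,0,0,0,-0.109,0.0167,0.076,1,0,0,0,-0.1455,0.0223,0.076,1,0,0,0,-0.1455,0.0223,0.076,1,0,0,0,-0.1455,0.0223,0.076])

```text
time_s: 12.7
tcp_pos: [0.603, 0.1985, 0.1312]
ee_rot: [[-0.004, -0.999, 0.041], [-0.002, 0.041, 0.999], [-1.0, 0.004, -0.002]]
wrist_force: [-1.7, 0.3, -0.5]
gripper_width: 0.874
```

```bash
cat >> fit.py <<'E'
def boxes(f,n='wrist',z=.032,ymax=235):
    im=cv2.imread('pics/'+f); hsv=cv2.cvtColor(im,cv2.COLOR_BGR2HSV)
    m=cv2.inRange(hsv,(15,120,120),(32,255,255)); m[ymax:]=0
    m=cv2.morphologyEx(m,cv2.MORPH_CLOSE,np.ones((5,5),np.uint8))
    nn,l,st,c=cv2.connectedComponentsWithStats(m)
    for i in range(1,nn):
        if st[i,4]<60: continue
        cn=cv2.findContours((l==i).astype(np.uint8),0,1)[0][0]
        b=cv2.boxPoints(cv2.minAreaRect(cn)); print(c[i].round(),st[i,4],fit(n,b,.02,.0275,z))
E
python3 - <<'E'
from fit import *
s=r.sense(); print(s['tcp_pos'],s['gripper_width']*87)
snap('wrist','w11.png'); boxes('w11.png')
E
```

```text
[0.60304338 0.19849573 0.13115517] 76.01135607995363
[409. 172.] 2137 (array([0.449 , 0.1822]), np.float64(-89.3), 'rms mm', np.float64(3.22))
[252. 195.] 2122 (array([0.6023, 0.198 ]), np.float64(87.57), 'rms mm', np.float64(1.42))
```

View pics/w11.png

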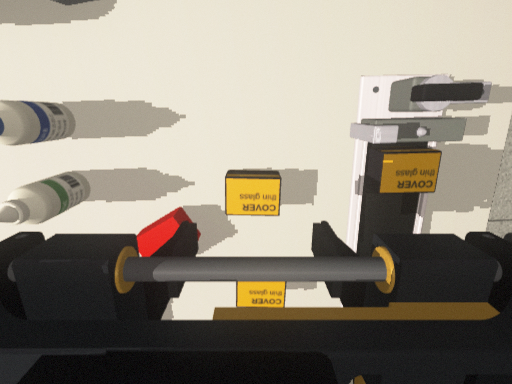

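Emit:
move_arm(increments=[0,0,0,0.03,0,-0.001,0.07,0,0,0,0.065,0,-0.001,0.07,0,0,0,0.095,0,-0.001,0.07,0,0,0,0.112,0,-0.001,0.07,0,0,0,0.117,0,-0.001,0.07,0,0,0,0.117,0,-0.001,0.07,0,0,0,0.117,0,-0.001,0.04,0,0,0,0.117,0,-0.001,0.04,0,0,0,0.117,0,-0.001,0.04,0,0,0,0.117,0,-0.001,0.04,0,0,0,0.117,0,-0.001,0.04,0,0,0,0.117,0,-0.001,0.04])

```text
time_s: 13.75
tcp_pos: [0.6037, 0.1987, 0.0194]
ee_rot: [[0.003, -0.999, 0.039], [0.001, 0.039, 0.999], [-1.0, -0.003, 0.002]]
wrist_force: [-1.5, 0.4, 6.8]
gripper_width: 0.629
```

```bash
python3 - <<'E'
from fit import *
s=r.sense(); print(s['tcp_pos'],s['gripper_width']*87,s['wrist_force'])
from mv import *
show((.603,.198,.018,-182.3),[(.603,.198,.1,-182.3,.04,3),(.458,.229,.118,-181.3,.04,5),(.458,.229,.118,-181.3,.04,1),(.458,.229,.068,-181.3,.04,2),(.458,.229,.068,-181.3,.04,1)])
E
```

```text
[0.60373453 0.19872915 0.01944785] 54.69903802186125 [-1.51891773  0.40937884  6.76108311]
CALL
-0,0,0,-0.0273,0,0,0.04,-0,0,0,-0.0547,0,0,0.04,-0,0,0,-0.082,0,0,0.04,-0.2,0,0,-0.0856,0.0292,0.005,0.04,-0.4,0,0,-0.0892,0.0585,0.0101,0.04,-0.6,0,0,-0.0928,0.0877,0.0151,0.04,-0.8,0,0,-0.0964,0.1169,0.0201,0.04,-1,0,0,-0.1,0.1461,0.0252,0.04,-1,0,0,-0.1,0.1461,0.0252,0.04,-1,0,0,-0.075,0.1461,0.0252,0.04,-1,0,0,-0.05,0.1461,0.0252,0.04,-1,0,0,-0.05,0.1461,0.0252,0.04
```

Emit:
move_arm(increments=[0,0,0,-0.027,0,0,0.04,0,0,0,-0.055,0,0,0.04,0,0,0,-0.082,0,0,0.04,-0.2,0,0,-0.09,0.029,0.005,0.04,-0.4,0,0,-0.1,0.0585,0.01,0.04,-0.6,0,0,-0.1,0.088,0.015,0.04,-0.8,0,0,-0.1,0.117,0.02,0.04,-1,0,0,-0.1,0.146,0.025,0.04,-1,0,0,-0.1,0.146,0.025,0.04,-1,0,0,-0.075,0.146,0.025,0.04,-1,0,0,-0.05,0.146,0.025,0.04,-1,0,0,-0.05,0.146,0.025,0.04])

```text
time_s: 14.75
tcp_pos: [0.455, 0.2267, 0.0639]
ee_rot: [[-0.007, -1.0, 0.024], [-0.005, 0.024, 1.0], [-1.0, 0.007, -0.005]]
wrist_force: [-0.7, -0.6, -1.0]
gripper_width: 0.634
```

```bash
python3 - <<'E'
from fit import *
s=r.sense(); print(s['tcp_pos'],s['gripper_width']*87,s['wrist_force'])
snap('wrist','w12.png')
E
```

```text
[0.45503657 0.2266784  0.06385698] 55.17252372315206 [-0.69907871 -0.58666882 -1.04460561]
```

View pics/w12.png

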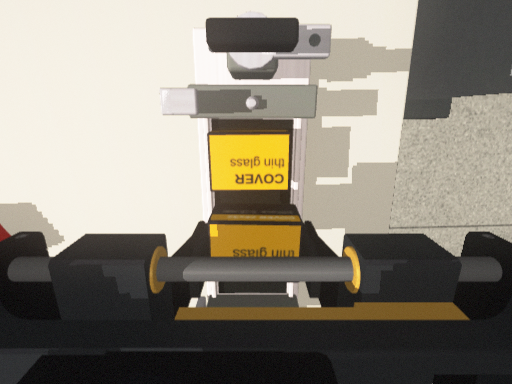

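```bash
python3 - <<'E'
from mv import *
show((.458,.229,.135,-181.3),[(.599,.3095,.135,-183.4,.07,5)])
E
```

```text
CALL
0.4,0,0,-0,-0.0278,0.0167,0.07,0.8,0,0,-0,-0.0557,0.0335,0.07,1.3,0,0,-0,-0.0835,0.0502,0.07,1.7,0,0,-0,-0.1113,0.0669,0.07,2.1,0,0,-0,-0.1391,0.0837,0.07
```

Emit:
move_arm(increments=[0,0,0,0.015,0,0,0.04,0,0,0,0.03,0,0,0.04,0,0,0,0.038,0,0,0.04,0,0,0,0.042,0,0,0.04,0,0,0,0.043,0,0,0.04,0,0,0,0.043,0,0,0.04,0,0,0,0.043,0,0,0.064,0,0,0,0.043,0,0,0.066,0,0,0,0.043,0,0,0.068,0,0,0,0.043,0,0,0.068,0,0,0,0.033,0,0,0.068,0,0,0,0.003,0,0,0.068])

```text
time_s: 15.8
tcp_pos: [0.4555, 0.2268, 0.0618]
ee_rot: [[-0.007, -1.0, 0.023], [-0.006, 0.023, 1.0], [-1.0, 0.007, -0.006]]
wrist_force: [-0.1, 0.3, 0.3]
gripper_width: 0.776
```

Emit:
move_arm(increments=[0,0,0,-0.034,0,0,0.068,0,0,0,-0.07,0,0,0.07,0,0,0,-0.07,0,0,0.07])

```text
time_s: 16.05
tcp_pos: [0.4618, 0.2317, 0.1424]
ee_rot: [[0.012, -1.0, 0.02], [0.009, 0.02, 1.0], [-1.0, -0.012, 0.009]]
wrist_force: [0.5, 1.1, 0.3]
gripper_width: 0.795
```

```bash
python3 - <<'E'
from fit import *
s=r.sense(); print(s['tcp_pos'],s['gripper_width']*87,s['wrist_force'])
snap('wrist','w13.png')
E
```

```text
[0.46183026 0.23167606 0.14238761] 69.15787855434888 [0.48298615 1.08772997 0.3034596 ]
```

View pics/w13.png

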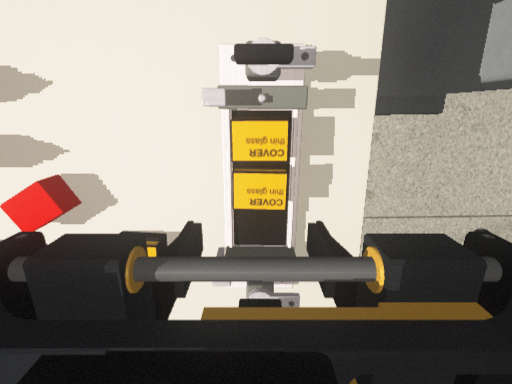

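Emit:
move_arm(increments=[0.4,0,0,0,-0.028,0.0167,0.07,0.8,0,0,0,-0.0557,0.0335,0.07,1.3,0,0,0,-0.0835,0.05,0.07,1.7,0,0,0,-0.111,0.067,0.07,2.1,0,0,0,-0.139,0.0837,0.07,2.1,0,0,0,-0.139,0.0837,0.07,2.1,0,0,0,-0.139,0.0837,0.07])

```text
time_s: 16.68
tcp_pos: [0.5989, 0.3094, 0.1324]
ee_rot: [[-0.003, -0.998, 0.06], [-0.002, 0.06, 0.998], [-1.0, 0.003, -0.002]]
wrist_force: [-0.9, 0.6, -0.5]
gripper_width: 0.802
```

```bash
python3 - <<'E'
from fit import *
s=r.sense(); print(s['tcp_pos'],s['gripper_width']*87,s['ee_rot'][0])
snap('wrist','w14.png'); boxes('w14.png')
E
```

```text
[0.59889652 0.30943072 0.1323625 ] 69.73874204352572 [-0.00261183 -0.9982239   0.05951661]
[418.  36.] 3347 (array([0.4498, 0.1775]), np.float64(-87.62), 'rms mm', np.float64(3.98))
[410. 100.] 2785 (array([0.4506, 0.2287]), np.float64(89.69), 'rms mm', np.float64(3.59))
[252. 194.] 2152 (array([0.5986, 0.3084]), np.float64(86.53), 'rms mm', np.float64(1.53))
```

View pics/w14.png

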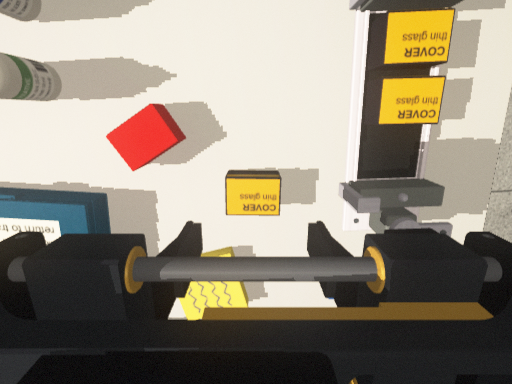

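Emit:
move_arm(increments=[0,0,0,0.03,0,-0.001,0.07,0,0,0,0.065,0,-0.001,0.07,0,0,0,0.095,0,-0.001,0.07,0,0,0,0.114,0,-0.001,0.07,0,0,0,0.12,0,-0.001,0.07,0,0,0,0.12,0,-0.001,0.07,0,0,0,0.12,0,-0.001,0.04,0,0,0,0.12,0,-0.001,0.04,0,0,0,0.12,0,-0.001,0.04,0,0,0,0.12,0,-0.001,0.04,0,0,0,0.12,0,-0.001,0.04,0,0,0,0.12,0,-0.001,0.04])

```text
time_s: 17.73
tcp_pos: [0.5995, 0.3092, 0.0167]
ee_rot: [[0.003, -0.998, 0.058], [0.002, 0.058, 0.998], [-1.0, -0.003, 0.002]]
wrist_force: [-1.8, 0.1, 7.1]
gripper_width: 0.626
```

```bash
python3 - <<'E'
from fit import *
s=r.sense(); print(s['tcp_pos'],s['gripper_width']*87,s['wrist_force'])
from mv import *
show((.599,.3085,.018,-183.4),[(.599,.3085,.1,-183.4,.04,3),(.459,.278,.118,-181.3,.04,5),(.459,.278,.118,-181.3,.04,1),(.459,.278,.068,-181.3,.04,2),(.459,.278,.068,-181.3,.04,1)])
E
```

```text
[0.59954266 0.30917247 0.01666742] 54.457017130965085 [-1.80530321  0.07993645  7.14821715]
CALL
-0,0,0,-0.0273,0,0,0.04,-0,0,0,-0.0547,0,0,0.04,-0,0,0,-0.082,0,0,0.04,-0.4,0,0,-0.0856,0.0276,-0.0077,0.04,-0.8,0,0,-0.0892,0.0552,-0.0155,0.04,-1.3,0,0,-0.0928,0.0828,-0.0232,0.04,-1.7,0,0,-0.0964,0.1104,-0.031,0.04,-2.1,0,0,-0.1,0.1379,-0.0387,0.04,-2.1,0,0,-0.1,0.1379,-0.0387,0.04,-2.1,0,0,-0.075,0.1379,-0.0387,0.04,-2.1,0,0,-0.05,0.1379,-0.0387,0.04,-2.1,0,0,-0.05,0.1379,-0.0387,0.04
```

Emit:
move_arm(increments=[0,0,0,-0.027,0,0,0.04,0,0,0,-0.055,0,0,0.04,0,0,0,-0.085,0,0,0.04,-0.4,0,0,-0.1,0.0276,-0.0077,0.04,-0.8,0,0,-0.1,0.055,-0.0155,0.04,-1.3,0,0,-0.1,0.083,-0.0232,0.04,-1.7,0,0,-0.1,0.11,-0.031,0.04,-2.1,0,0,-0.1,0.138,-0.0387,0.04,-2.1,0,0,-0.1,0.138,-0.0387,0.04,-2.1,0,0,-0.075,0.138,-0.0387,0.04,-2.1,0,0,-0.05,0.138,-0.0387,0.04,-2.1,0,0,-0.05,0.138,-0.0387,0.04])

```text
time_s: 18.73
tcp_pos: [0.456, 0.2757, 0.0608]
ee_rot: [[-0.007, -1.0, 0.024], [-0.005, 0.024, 1.0], [-1.0, 0.007, -0.006]]
wrist_force: [-1.6, -0.6, -1.4]
gripper_width: 0.627
```

```bash
python3 - <<'E'
from fit import *
s=r.sense(); print(s['tcp_pos'],s['gripper_width']*87,s['wrist_force'])
snap('wrist','w15.png')
E
```

```text
[0.45600804 0.27566682 0.06082316] 54.59190511812912 [-1.60289766 -0.5979081  -1.37782183]
```

View pics/w15.png

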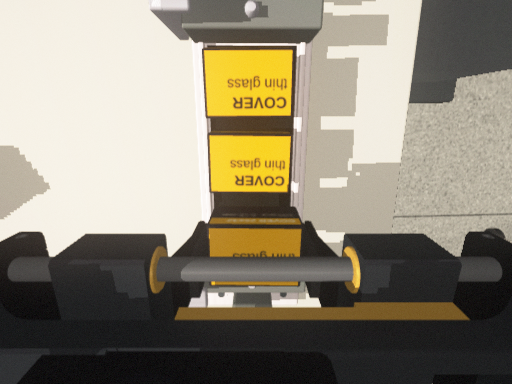

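```bash
python3 - <<'E'
from mv import *
show((.459,.278,.2,-181.3),[(.44,-.02,.2,-105,.087,12)])
show((.44,-.02,.2,-105),[(.425,-.307,.17,-98.8,.05,9)])
E
```

```text
CALL
-6.4,0,0,-0,0.001,-0.0249,0.087,-12.7,0,0,-0,0.002,-0.0497,0.087,-19.1,0,0,-0,0.0031,-0.0746,0.087,-25.4,0,0,-0,0.0041,-0.0995,0.087,-31.8,0,0,-0,0.0051,-0.1243,0.087,-38.2,0,0,-0,0.0061,-0.1492,0.087,-44.5,0,0,-0,0.0071,-0.174,0.087,-50.9,0,0,-0,0.0082,-0.1989,0.087,-57.2,0,0,-0,0.0092,-0.2238,0.087,-63.6,0,0,-0,0.0102,-0.2486,0.087,-69.9,0,0,-0,0.0112,-0.2735,0.087,-76.3,0,0,-0,0.0122,-0.2984,0.087
CALL
-0.7,0,0,0.0033,0.0312,-0.0066,0.05,-1.4,0,0,0.0067,0.0625,-0.0133,0.05,-2.1,0,0,0.01,0.0937,-0.0199,0.05,-2.8,0,0,0.0133,0.1249,-0.0266,0.05,-3.4,0,0,0.0167,0.1562,-0.0332,0.05,-4.1,0,0,0.02,0.1874,-0.0399,0.05,-4.8,0,0,0.0233,0.2186,-0.0465,0.05,-5.5,0,0,0.0267,0.2499,-0.0531,0.05,-6.2,0,0,0.03,0.2811,-0.0598,0.05
```

Emit:
move_arm(increments=[0,0,0,0.015,0,0,0.04,0,0,0,0.03,0,0,0.04,0,0,0,0.038,0,0,0.04,0,0,0,0.041,0,0,0.04,0,0,0,0.042,0,0,0.04,0,0,0,0.042,0,0,0.04,0,0,0,0.042,0,0,0.064,0,0,0,0.042,0,0,0.066,0,0,0,0.042,0,0,0.068,0,0,0,0.042,0,0,0.068,0,0,0,0.033,0,0,0.068,0,0,0,0.003,0,0,0.068])

```text
time_s: 19.78
tcp_pos: [0.4563, 0.2757, 0.0585]
ee_rot: [[-0.007, -1.0, 0.023], [-0.007, 0.023, 1.0], [-1.0, 0.007, -0.007]]
wrist_force: [0.5, 0.1, -0.6]
gripper_width: 0.775
```

Emit:
move_arm(increments=[0,0,0,-0.03,0,0,0.068,0,0,0,-0.07,0,0,0.07,0,0,0,-0.105,0,0,0.07,0,0,0,-0.138,0,0,0.07,0,0,0,-0.138,0,0,0.07,0,0,0,-0.138,0,0,0.07])

```text
time_s: 20.28
tcp_pos: [0.4593, 0.2787, 0.2025]
ee_rot: [[0.004, -1.0, 0.022], [0.005, 0.022, 1.0], [-1.0, -0.004, 0.005]]
wrist_force: [0.8, -0.1, -1.3]
gripper_width: 0.805
```

```bash
python3 - <<'E'
from fit import *
s=r.sense(); print(s['tcp_pos'],s['gripper_width']*87,s['wrist_force'])
snap('wrist','w16.png')
E
```

```text
[0.45930448 0.27873322 0.20250906] 70.03596637758734 [ 0.7970726  -0.05484485 -1.26375714]
```

View pics/w16.png

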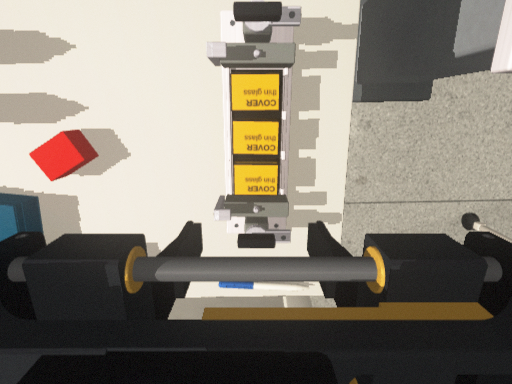

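Emit:
move_arm(increments=[-6.4,0,0,0,0.001,-0.025,0.07,-12.7,0,0,0,0.002,-0.05,0.07,-19.1,0,0,0,0.003,-0.0746,0.07,-25.4,0,0,0,0.004,-0.0995,0.06,-31.8,0,0,0,0.005,-0.1243,0.05,-38.2,0,0,0,0.006,-0.149,0.05,-44.5,0,0,0,0.007,-0.174,0.05,-50.9,0,0,0,0.008,-0.199,0.05,-57.2,0,0,0,0.009,-0.2238,0.05,-63.6,0,0,0,0.01,-0.2486,0.05,-69.9,0,0,0,0.011,-0.2735,0.05,-76.3,0,0,0,0.0122,-0.2984,0.05])

```text
time_s: 21.33
tcp_pos: [0.4383, -0.0216, 0.198]
ee_rot: [[-0.004, -0.253, -0.967], [-0.001, -0.967, 0.253], [-1.0, 0.002, 0.004]]
wrist_force: [1.0, -0.9, 0.8]
gripper_width: 0.575
```

Emit:
move_arm(increments=[-0.7,0,0,0.003,0.031,-0.0066,0.04,-1.4,0,0,0.007,0.0625,-0.0133,0.04,-2.1,0,0,0.01,0.0937,-0.02,0.04,-2.8,0,0,0.013,0.125,-0.0266,0.04,-3.4,0,0,0.017,0.156,-0.0332,0.04,-4.1,0,0,0.02,0.1874,-0.04,0.04,-4.8,0,0,0.023,0.2186,-0.0465,0.04,-5.5,0,0,0.027,0.25,-0.053,0.04,-6.2,0,0,0.03,0.281,-0.06,0.04,-6.2,0,0,0.03,0.281,-0.06,0.04,-6.2,0,0,0.03,0.281,-0.06,0.04])

```text
time_s: 22.25
tcp_pos: [0.4235, -0.308, 0.1672]
ee_rot: [[-0.005, -0.156, -0.988], [0.002, -0.988, 0.156], [-1.0, -0.001, 0.005]]
wrist_force: [-0.6, 0.2, -0.5]
gripper_width: 0.457
```

```bash
python3 - <<'E'
from fit import *
s=r.sense(); print(s['tcp_pos'],s['gripper_width']*87,s['wrist_force'],s['ee_rot'][0],s['joints'])
snap('wrist','w17.png')
im=snap('top','t17.png')
cv2.imwrite('pics/t17c.png',cv2.resize(im[150:260,100:290,::-1],None,fx=4,fy=4,interpolation=cv2.INTER_CUBIC))
E
```

```text
[ 0.42349544 -0.30795557  0.1672362 ] 39.73121584132089 [-0.57046254  0.20320695 -0.48981375] [-0.00468226 -0.15592743 -0.98775742] [-1.82675240e+01  1.56636689e+01 -1.88128877e+01 -2.57153910e-02
 -5.58129801e+01  9.93115998e+01]
```

View pics/w17.png

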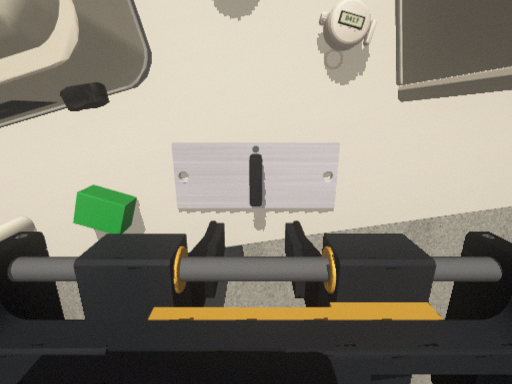

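View pics/t17c.png

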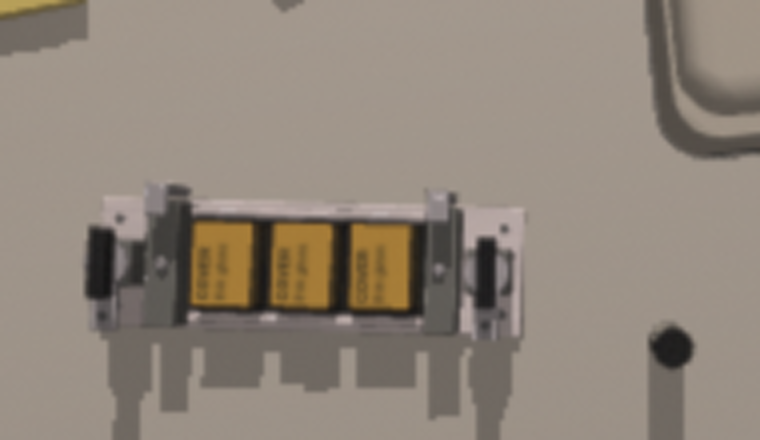

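```bash
python3 - <<'E'
from fit import *
im=cv2.imread('pics/w17.png'); cv2.imwrite('pics/w17c.png',cv2.resize(im[130:225,160:350],None,fx=4,fy=4,interpolation=cv2.INTER_CUBIC))
s=r.sense(); print(s['tcp_pos'])
print(fit('wrist',[(172.5,143),(339,143),(336,208),(178,210)],.04,.098,.006))
for p,z in [((183,177),.006),((328,176),.006),((256,206),.036),((256,154),.036)]: print(pix2w('wrist',p,z))
E
```

```text
[ 0.42422913 -0.30654442  0.16830274]
(array([ 0.425 , -0.3095]), np.float64(-8.3), 'rms mm', np.float64(1.64))
[ 0.43885565 -0.22188822  0.006     ]
[ 0.41328272 -0.3952053   0.006     ]
[ 0.39932399 -0.30491119  0.036     ]
[ 0.45757489 -0.31381385  0.036     ]
```

View pics/w17c.png

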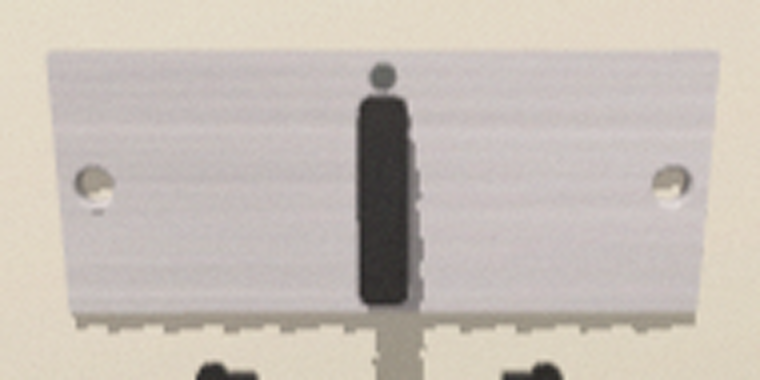

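Emit:
move_arm(increments=[-0.4,0,0,0.035,0.002,-0.001,0.04,-0.4,0,0,0.07,0.002,-0.001,0.035,-0.4,0,0,0.105,0.002,-0.001,0.03,-0.4,0,0,0.135,0.002,-0.001,0.03,-0.4,0,0,0.15,0.002,-0.001,0.03,-0.4,0,0,0.153,0.002,-0.001,0.03,-0.4,0,0,0.153,0.002,-0.001,0.03,-0.4,0,0,0.153,0.002,-0.001,0,-0.4,0,0,0.153,0.002,-0.001,0,-0.4,0,0,0.153,0.002,-0.001,0,-0.4,0,0,0.153,0.002,-0.001,0,-0.4,0,0,0.153,0.002,-0.001,0])

```text
time_s: 23.35
tcp_pos: [0.4263, -0.3091, 0.0171]
ee_rot: [[0.001, -0.146, -0.989], [-0.0, -0.989, 0.146], [-1.0, 0.0, -0.001]]
wrist_force: [1.2, 2.9, 2.1]
gripper_width: 0.159
```

Emit:
move_arm(increments=[0,0,0,0,0,0,0,0,0,0,0,0,0,0,0,0,0,0,0,0,0])

```text
time_s: 23.6
tcp_pos: [0.4262, -0.3091, 0.0171]
ee_rot: [[0.001, -0.146, -0.989], [-0.0, -0.989, 0.146], [-1.0, -0.0, -0.001]]
wrist_force: [0.6, 4.8, 5.3]
gripper_width: 0.156
```

```bash
python3 - <<'E'
from fit import *
s=r.sense(); print(s['tcp_pos'],s['gripper_width']*87,s['wrist_force'],s['moment'],s['ee_rot'][0])
snap('wrist','w18.png')
E
```

```text
[ 0.42624238 -0.30907252  0.01710388] 13.58956493922972 [0.60631322 4.79031257 5.32663626] [ 1.26900945 -0.15404364 -0.016422  ] [ 9.87594069e-04 -1.45511944e-01 -9.89356002e-01]
```

View pics/w18.png

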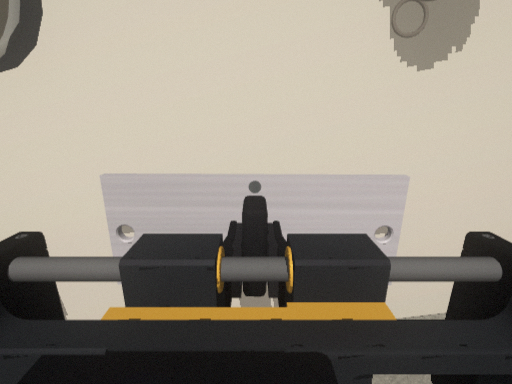

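```bash
cat > holes.py <<'E'
from fit import *
def tool(uv,xt):
    c=r.calibration('wrist'); T=np.array(c['tool_from_camera']); d=T[:3,:3]@np.array([(uv[0]-c['cx'])/c['fx'],(uv[1]-c['cy'])/c['fy'],1]); o=T[:3,3]
    return o+d*(xt-o[0])/d[0]
E
python3 - <<'E'
from holes import *
im=cv2.imread('pics/w18.png'); cv2.imwrite('pics/w18c.png',cv2.resize(im[165:255,90:420],None,fx=2.4,fy=2.4,interpolation=cv2.INTER_CUBIC))
a=tool((125,233),.0111);b=tool((383,233),.0111); print(a,b,(a+b)/2)
from mv import *
show((.4257,-.3092,.017,-98.4),[(.4257,-.3092,.137,-98.4,0,6)])
show((.4257,-.3092,.137,-98.4),[(.40,.0,.16,-95,0,12)])
show((.40,.0,.16,-95),[(.36,.228,.16,-91.3,0,9)])
E
```

```text
[ 0.0111     -0.08669102  0.00014659] [0.0111     0.08687297 0.00025685] [1.11000000e-02 9.09766617e-05 2.01717942e-04]
CALL
-0,0,0,-0.02,0,0,0,-0,0,0,-0.04,0,0,0,-0,0,0,-0.06,0,0,0,-0,0,0,-0.08,0,0,0,-0,0,0,-0.1,0,0,0,-0,0,0,-0.12,0,0,0
CALL
-0.3,0,0,-0.0019,-0.0252,0.0059,0,-0.6,0,0,-0.0038,-0.0504,0.0118,0,-0.8,0,0,-0.0058,-0.0755,0.0176,0,-1.1,0,0,-0.0077,-0.1007,0.0235,0,-1.4,0,0,-0.0096,-0.1259,0.0294,0,-1.7,0,0,-0.0115,-0.1511,0.0353,0,-2,0,0,-0.0134,-0.1762,0.0412,0,-2.3,0,0,-0.0153,-0.2014,0.0471,0,-2.6,0,0,-0.0172,-0.2266,0.0529,0,-2.8,0,0,-0.0192,-0.2518,0.0588,0,-3.1,0,0,-0.0211,-0.277,0.0647,0,-3.4,0,0,-0.023,-0.3021,0.0706,0
CALL
-0.4,0,0,-0,-0.0248,0.0066,0,-0.8,0,0,-0,-0.0497,0.0133,0,-1.2,0,0,-0,-0.0745,0.0199,0,-1.6,0,0,-0,-0.0994,0.0265,0,-2.1,0,0,-0,-0.1242,0.0332,0,-2.5,0,0,-0,-0.1491,0.0398,0,-2.9,0,0,-0,-0.1739,0.0464,0,-3.3,0,0,-0,-0.1988,0.0531,0,-3.7,0,0,-0,-0.2236,0.0597,0
```

View pics/w18c.png

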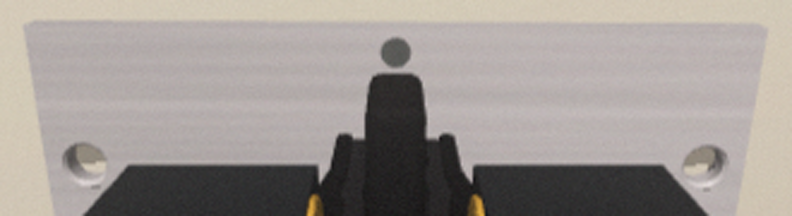

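Emit:
move_arm(increments=[0,0,0,-0.01,0,0,0,0,0,0,-0.03,0,0,0,0,0,0,-0.05,0,0,0,0,0,0,-0.08,0,0,0,0,0,0,-0.1,0,0,0,0,0,0,-0.12,0,0,0,0,0,0,-0.12,0,0,0])

```text
time_s: 24.23
tcp_pos: [0.4275, -0.3106, 0.1407]
ee_rot: [[0.007, -0.145, -0.989], [-0.004, -0.989, 0.145], [-1.0, 0.003, -0.007]]
wrist_force: [0.7, 0.6, -2.2]
gripper_width: 0.163
```

```bash
python3 - <<'E'
from fit import *
s=r.sense(); print(s['tcp_pos'],s['gripper_width']*87,s['wrist_force'],s['moment'],s['ee_rot'][0])
snap('wrist','w19.png')
E
```

```text
[ 0.42754035 -0.3105535   0.14065121] 14.198620415911257 [ 0.72498136  0.58181824 -2.18857913] [-0.13024006 -0.13487555  0.03383229] [ 0.00697788 -0.14516164 -0.98938335]
```

View pics/w19.png

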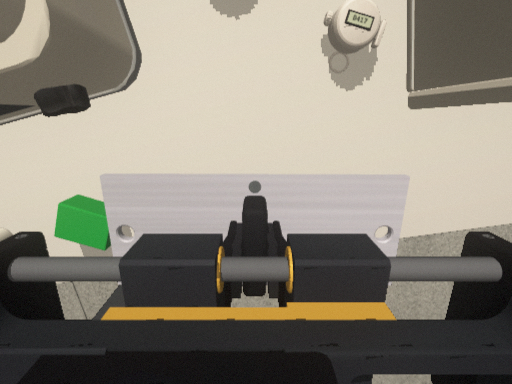

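Emit:
move_arm(increments=[-0.3,0,0,-0.003,-0.02,0.005,0,-0.6,0,0,-0.006,-0.05,0.0118,0,-0.8,0,0,-0.01,-0.0755,0.0176,0,-1.1,0,0,-0.013,-0.1,0.0235,0,-1.4,0,0,-0.016,-0.126,0.0294,0,-1.7,0,0,-0.02,-0.151,0.0353,0,-2,0,0,-0.023,-0.176,0.0412,0,-2.3,0,0,-0.023,-0.2014,0.047,0,-2.6,0,0,-0.023,-0.2266,0.053,0,-2.8,0,0,-0.023,-0.252,0.0588,0,-3.1,0,0,-0.023,-0.277,0.0647,0,-3.4,0,0,-0.023,-0.302,0.0706,0])

```text
time_s: 25.28
tcp_pos: [0.3982, 0.0004, 0.158]
ee_rot: [[-0.004, -0.087, -0.996], [-0.001, -0.996, 0.087], [-1.0, 0.001, 0.003]]
wrist_force: [0.0, -0.7, -2.7]
gripper_width: 0.159
```

Emit:
move_arm(increments=[-0.4,0,0,0,-0.025,0.0066,0,-0.8,0,0,0,-0.05,0.0133,0,-1.2,0,0,0,-0.0745,0.02,0,-1.6,0,0,0,-0.0994,0.0265,0,-2.1,0,0,0,-0.124,0.0332,0,-2.5,0,0,0,-0.149,0.04,0,-2.9,0,0,0,-0.174,0.0464,0,-3.3,0,0,0,-0.199,0.053,0,-3.7,0,0,0,-0.2236,0.0597,0,-3.7,0,0,0,-0.2236,0.0597,0,-3.7,0,0,0,-0.2236,0.0597,0])

```text
time_s: 26.2
tcp_pos: [0.3587, 0.2277, 0.1579]
ee_rot: [[-0.003, -0.021, -1.0], [-0.003, -1.0, 0.021], [-1.0, 0.003, 0.003]]
wrist_force: [-0.7, 0.1, -2.5]
gripper_width: 0.159
```

```bash
python3 - <<'E'
from fit import *
s=r.sense(); print(s['tcp_pos'],s['gripper_width']*87,s['wrist_force'],s['moment'],s['ee_rot'][0])
snap('wrist','w20.png'); snap('scene','s20.png'); s=r.sense();print(s['tcp_pos'])
E
```

```text
[0.35872531 0.22768992 0.15791974] 13.803722100006276 [-0.66834633  0.05269682 -2.48909378] [-0.1067936   0.00289435  0.00644898] [-0.00276361 -0.02061225 -0.99978373]
[0.35893141 0.22646746 0.15825688]
```

View pics/w20.png

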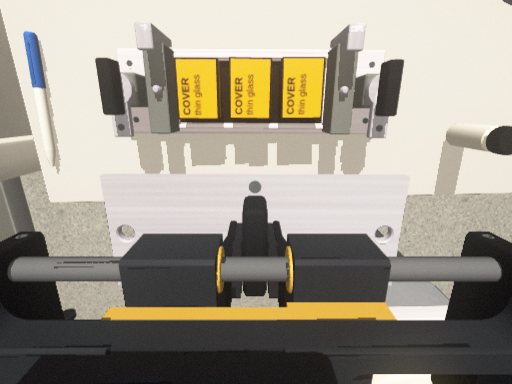

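View pics/s20.png

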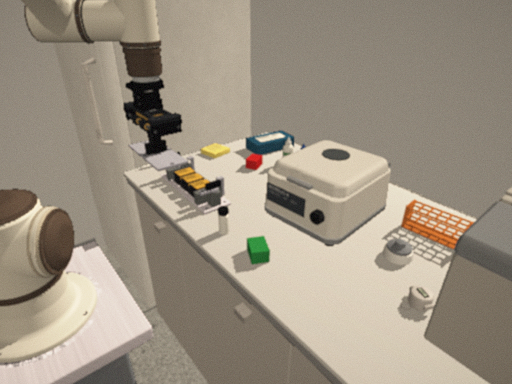

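```bash
python3 - <<'E'
from holes import *
im=cv2.imread('pics/w20.png'); cv2.imwrite('pics/w20c.png',cv2.resize(im[20:150,90:420],None,fx=2.4,fy=2.4,interpolation=cv2.INTER_CUBIC))
np.set_printoptions(precision=4,suppress=True)
s=r.sense();print(s['tcp_pos'],s['ee_rot'])
a=tool((156.5,89.5),.1095);b=tool((347,89.5),.1095); print(a,b,(a+b)/2)
print(pix2w('wrist',(156.5,89.5),.049),pix2w('wrist',(347,89.5),.049))
a=tool((125,233),.0111);b=tool((383,233),.0111); print((a+b)/2)
E
```

```text
[0.3589 0.2265 0.1583] [[-0.0025 -0.0227 -0.9997]
 [-0.0027 -0.9997  0.0227]
 [-1.      0.0028  0.0024]]
[ 0.1095 -0.0896 -0.0972] [ 0.1095  0.0854 -0.0973] [ 0.1095 -0.0021 -0.0972]
[0.4578 0.3133 0.049 ] [0.4539 0.1386 0.049 ]
[ 0.0111 -0.      0.0002]
```

View pics/w20c.png

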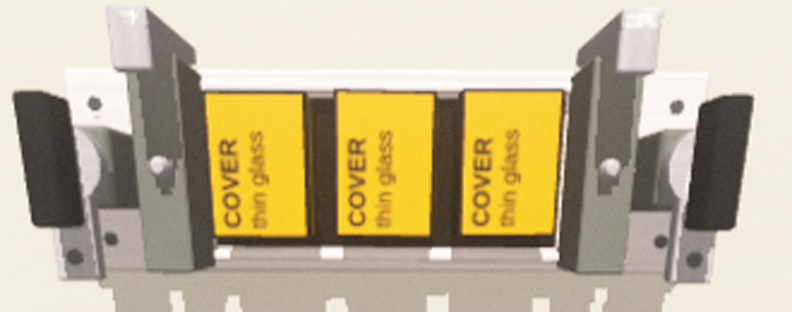

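Emit:
move_arm(increments=[0,0,0,0,-0.001,-0.02,0,0,0,0,0,-0.002,-0.045,0,0,0,0,0,-0.0034,-0.073,0,0,0,0,0,-0.0034,-0.073,0,0,0,0,0.02,-0.0034,-0.073,0,0,0,0,0.04,-0.0034,-0.073,0,0,0,0,0.06,-0.0034,-0.073,0,0,0,0,0.075,-0.0034,-0.073,0,0,0,0,0.082,-0.0034,-0.073,0,0,0,0,0.085,-0.0034,-0.073,0,0,0,0,0.085,-0.0034,-0.073,0,0,0,0,0.085,-0.0034,-0.073,0])

```text
time_s: 27.3
tcp_pos: [0.4333, 0.2296, 0.0752]
ee_rot: [[0.001, -0.022, -1.0], [0.001, -1.0, 0.022], [-1.0, -0.001, -0.001]]
wrist_force: [0.9, 0.2, -2.2]
gripper_width: 0.152
```

```bash
python3 - <<'E'
from fit import *
np.set_printoptions(precision=4,suppress=True)
s=r.sense(); print(s['tcp_pos'],s['gripper_width']*87,s['wrist_force'],s['moment'],s['ee_rot'])
snap('wrist','w21.png'); snap('scene','s21.png'); s=r.sense();print(s['tcp_pos'])
im=cv2.imread('pics/s21.png'); cv2.imwrite('pics/s21c.png',cv2.resize(im[120:240,100:260],None,fx=4,fy=4,interpolation=cv2.INTER_CUBIC))
E
```

```text
[0.4333 0.2296 0.0752] 13.237540023229611 [ 0.8824  0.1812 -2.1729] [0.0016 0.0243 0.006 ] [[ 0.001  -0.0224 -0.9997]
 [ 0.0008 -0.9997  0.0224]
 [-1.     -0.0008 -0.001 ]]
[0.4334 0.23   0.0756]
```

View pics/w21.png

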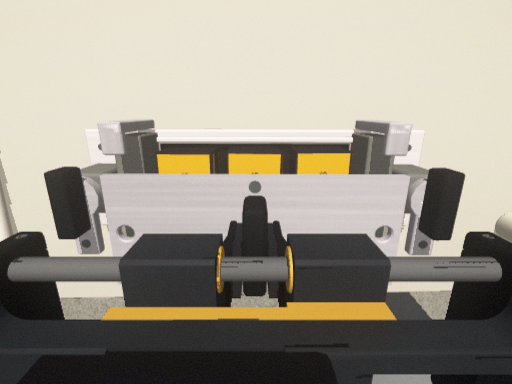

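View pics/s21c.png

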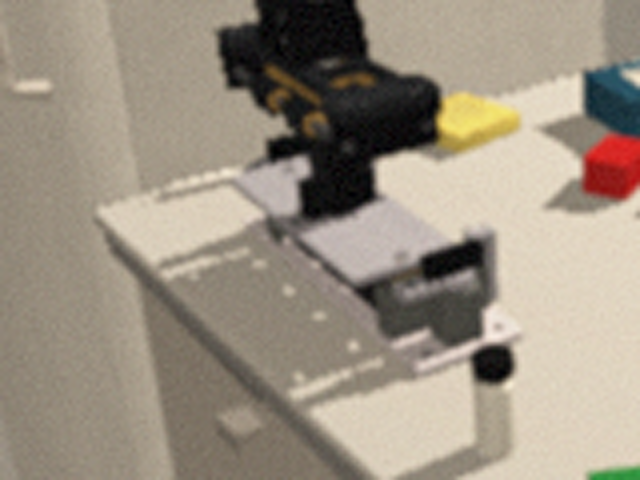

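Emit:
move_arm(increments=[0,0,0,0.004,0,0,0,0,0,0,0.007,0,0,0,0,0,0,0.008,0,0,0,0,0,0,0.008,0,0,0,0,0,0,0.008,0,0,0])

```text
time_s: 27.82
tcp_pos: [0.4328, 0.2295, 0.0665]
ee_rot: [[-0.0, -0.022, -1.0], [-0.0, -1.0, 0.022], [-1.0, 0.0, 0.0]]
wrist_force: [-0.1, 0.1, -2.7]
gripper_width: 0.157
```

Emit:
move_arm(increments=[0,0,0,0.001,0,0,0,0,0,0,0.002,0,0,0,0,0,0,0.002,0,0,0,0,0,0,0.002,0,0,0])

```text
time_s: 28.15
tcp_pos: [0.433, 0.2297, 0.0658]
ee_rot: [[0.001, -0.022, -1.0], [0.0, -1.0, 0.022], [-1.0, -0.0, -0.001]]
wrist_force: [-4.3, -0.6, 6.9]
gripper_width: 0.159
```

Emit:
move_arm(increments=[0,0,0,-0.0005,0,0,0,0,0,0,-0.0005,0,-0.003,0,0,0,0,-0.0005,0,-0.006,0,0,0,0,-0.0005,0,-0.009,0,0,0,0,-0.0005,0,-0.012,0,0,0,0,-0.0005,0,-0.015,0,0,0,0,-0.0005,0,-0.018,0,0,0,0,-0.0005,0,-0.02,0,0,0,0,-0.0005,0,-0.02,0])

```text
time_s: 28.9
tcp_pos: [0.4529, 0.2291, 0.0654]
ee_rot: [[0.0, -0.022, -1.0], [0.0, -1.0, 0.022], [-1.0, -0.0, -0.0]]
wrist_force: [0.4, 0.8, -2.7]
gripper_width: 0.159
```

```bash
python3 - <<'E'
from fit import *
np.set_printoptions(precision=4,suppress=True)
s=r.sense(); print(s['tcp_pos'],s['gripper_width']*87,s['wrist_force'],s['moment'])
im=snap('wrist','w22.png')
E
```

```text
[0.4529 0.2291 0.0654] 13.80559321999828 [ 0.3529  0.8209 -2.6528] [ 0.0117 -0.2234  0.0314]
```

View pics/w22.png

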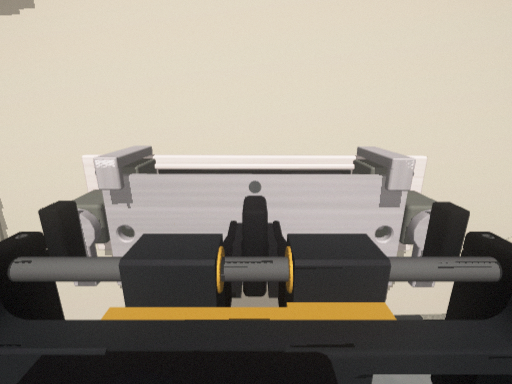

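Emit:
move_arm(increments=[0,0,0,0.001,0,0,0,0,0,0,0.0015,0,0,0,0,0,0,0.0015,0,0,0,0,0,0,0.0015,0,0,0])

```text
time_s: 29.28
tcp_pos: [0.4538, 0.2296, 0.0638]
ee_rot: [[0.002, -0.022, -1.0], [0.001, -1.0, 0.022], [-1.0, -0.001, -0.002]]
wrist_force: [2.8, -0.5, 0.4]
gripper_width: 0.159
```

Emit:
move_arm(increments=[0,0,0,0,0,-0.001,0,0,0,0,0,0,-0.002,0,0,0,0,0,0,-0.002,0])

```text
time_s: 29.53
tcp_pos: [0.4546, 0.229, 0.0631]
ee_rot: [[-0.001, -0.023, -1.0], [-0.0, -1.0, 0.023], [-1.0, 0.0, 0.001]]
wrist_force: [0.5, 1.7, -1.7]
gripper_width: 0.158
```

Emit:
move_arm(increments=[0,0,0,0,0,-0.001,0,0,0,0,0,0,-0.001,0])

```text
time_s: 29.7
tcp_pos: [0.4552, 0.2285, 0.063]
ee_rot: [[-0.002, -0.023, -1.0], [-0.001, -1.0, 0.023], [-1.0, 0.001, 0.002]]
wrist_force: [-0.4, 0.0, -3.0]
gripper_width: 0.156
```

Emit:
move_arm(increments=[0,0,0,0.001,0,0,0,0,0,0,0.002,0,0,0,0,0,0,0.002,0,0,0,0,0,0,0.002,0,0,0])

```text
time_s: 30.03
tcp_pos: [0.4556, 0.2288, 0.0613]
ee_rot: [[-0.001, -0.022, -1.0], [-0.0, -1.0, 0.022], [-1.0, 0.0, 0.001]]
wrist_force: [-0.2, -0.5, -2.6]
gripper_width: 0.16
```

```bash
python3 - <<'E'
from fit import *
np.set_printoptions(precision=4,suppress=True)
s=r.sense(); print(s['tcp_pos'],s['gripper_width']*87,s['wrist_force'],s['moment'])
im=snap('wrist','w23.png')
E
```

```text
[0.4556 0.2288 0.0613] 13.918251646423322 [-0.1632 -0.4717 -2.5632] [-0.0595  0.0216  0.0194]
```

View pics/w23.png

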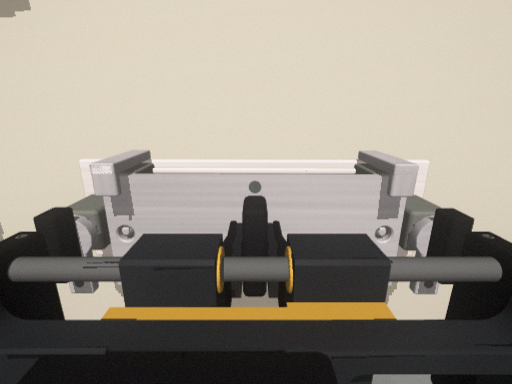

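Emit:
move_arm(increments=[0,0,0,0.001,0,0,0,0,0,0,0.002,0,0,0,0,0,0,0.0025,0,0,0,0,0,0,0.0025,0,0,0])

```text
time_s: 30.42
tcp_pos: [0.4559, 0.2291, 0.0601]
ee_rot: [[0.0, -0.022, -1.0], [-0.0, -1.0, 0.022], [-1.0, 0.0, -0.0]]
wrist_force: [-3.1, -0.2, 5.3]
gripper_width: 0.16
```

```bash
python3 - <<'E'
from mv import *
show((.456,.229,.18,-91.3),[(.4595,.347,.16,-91.3,.04,5)])
E
```

```text
CALL
-0,0,0,0.004,-0.0236,-0.0002,0.04,-0,0,0,0.008,-0.0472,-0.0003,0.04,-0,0,0,0.012,-0.0708,-0.0005,0.04,-0,0,0,0.016,-0.0944,-0.0007,0.04,-0,0,0,0.02,-0.118,-0.0008,0.04
```

Emit:
move_arm(increments=[0,0,0,0,0,0,0.02,0,0,0,0,0,0,0.03,0,0,0,0,0,0,0.035,0,0,0,0,0,0,0.035,0,0,0,-0.01,0,0,0.035,0,0,0,-0.03,0,0,0.035,0,0,0,-0.06,0,0,0.035,0,0,0,-0.09,0,0,0.035,0,0,0,-0.12,0,0,0.035,0,0,0,-0.12,0,0,0.035,0,0,0,-0.12,0,0,0.035])

```text
time_s: 31.33
tcp_pos: [0.4567, 0.2298, 0.1817]
ee_rot: [[0.004, -0.022, -1.0], [0.004, -1.0, 0.022], [-1.0, -0.004, -0.004]]
wrist_force: [0.5, -0.7, -0.2]
gripper_width: 0.399
```

```bash
python3 - <<'E'
from holes import *
np.set_printoptions(precision=4,suppress=True)
s=r.sense(); print(s['tcp_pos'],s['gripper_width']*87,s['wrist_force'],s['moment'])
im=snap('wrist','w24.png')
cv2.imwrite('pics/w24c.png',cv2.resize(im[110:240,130:380,::-1],None,fx=3.2,fy=3.2,interpolation=cv2.INTER_CUBIC))
E
```

```text
[0.4567 0.2298 0.1817] 34.68117363245309 [ 0.5176 -0.6799 -0.2207] [-0.0293  0.0634 -0.077 ]
```

View pics/w24c.png

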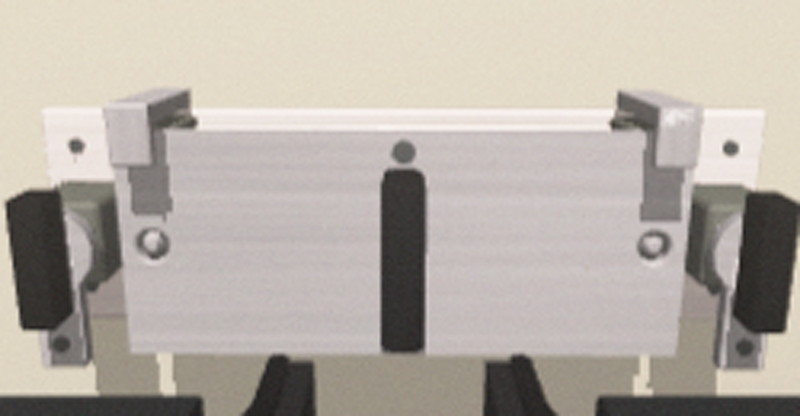

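```bash
python3 - <<'E'
from holes import *
f=lambda x,y,z:pix2w('wrist',(130+(x+.5)/3.2-.5,110+(y+.5)/3.2-.5),z).round(4)
s=r.sense(); print(s['tcp_pos'])
print('Lfin',f(23,262,.077),'Rfin',f(783,262,.077)); print('pins',f(152,240,.049),f(653,243,.049))
print('Lends',f(23,198,.077),f(22,327,.077))
E
```

```text
[0.45580927 0.22909533 0.1799247 ]
Lfin [0.4599 0.3462 0.077 ] Rfin [0.4546 0.1092 0.077 ]
pins [0.4587 0.3137 0.049 ] [0.4538 0.1417 0.049 ]
Lends [0.4802 0.3432 0.077 ] [0.4383 0.3497 0.077 ]
```

Emit:
move_arm(increments=[0,0,0,0,-0.024,0,0.028,0,0,0,0,-0.05,0,0.028,0,0,0,0,-0.085,0,0.028,0,0,0,0,-0.118,-0.001,0.028,0,0,0,0,-0.118,-0.001,0.028,0,0,0,0.03,-0.118,-0.001,0.028,0,0,0,0.06,-0.118,-0.001,0.028,0,0,0,0.085,-0.118,-0.001,0.028,0,0,0,0.1,-0.118,-0.001,0.028,0,0,0,0.109,-0.118,-0.001,0.028,0,0,0,0.109,-0.118,-0.001,0.028,0,0,0,0.109,-0.118,-0.001,0.028])

```text
time_s: 32.38
tcp_pos: [0.4593, 0.3465, 0.0694]
ee_rot: [[-0.001, -0.022, -1.0], [-0.001, -1.0, 0.022], [-1.0, 0.001, 0.001]]
wrist_force: [0.8, -0.7, 0.0]
gripper_width: 0.322
```

Emit:
move_arm(increments=[0,0,0,0,0,0,0,0,0,0,0,0,0,0,0,0,0,0,0,0,0,0,0,0,0,0,0,0,0,0,0,0,0,0,0])

```text
time_s: 32.8
tcp_pos: [0.4596, 0.3473, 0.0704]
ee_rot: [[0.001, -0.022, -1.0], [0.001, -1.0, 0.022], [-1.0, -0.001, -0.0]]
wrist_force: [0.1, 0.7, 0.1]
gripper_width: 0.133
```

```bash
python3 - <<'E'
from holes import *
np.set_printoptions(precision=4,suppress=True)
s=r.sense(); print(s['tcp_pos'],s['gripper_width']*87,s['wrist_force'],s['moment'],s['joints'])
im=snap('wrist','w25.png')
E
```

```text
[0.4596 0.3473 0.0704] 11.532245215872425 [0.0549 0.688  0.0908] [0.1269 0.0598 0.0468] [ 53.1798  26.6447 -18.0528  -0.0043 -45.2494  35.5609]
```

View pics/w25.png

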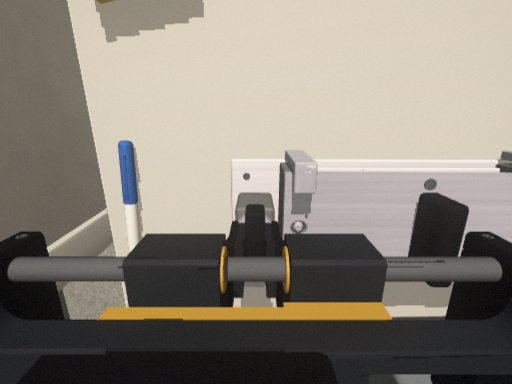

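Emit:
move_arm(increments=[-4,0,0,0,0,0,0,-10,0,0,0,0,0,0,-16,0,0,0,0,0,0,-22,0,0,0,0,0,0,-28,0,0,0,0,0,0,-34,0,0,0,0,0,0,-40,0,0,0,0,0,0,-46,0,0,0,0,0,0,-52,0,0,0,0,0,0,-58,0,0,0,0,0,0,-64,0,0,0,0,0,0,-70,0,0,0,0,0,0])

```text
time_s: 33.85
tcp_pos: [0.4596, 0.3472, 0.0703]
ee_rot: [[0.0, 0.934, -0.358], [0.001, -0.358, -0.934], [-1.0, 0.0, -0.001]]
wrist_force: [0.1, 0.6, 1.1]
gripper_width: 0.132
```

Emit:
move_arm(increments=[-5,0,0,0,0,0,0,-11,0,0,0,0,0,0,-17,0,0,0,0,0,0,-21.5,0,0,0,0,0,0,-21.5,0,0,0,0,0,0,-21.5,0,0,0,0,0,0])

```text
time_s: 34.35
tcp_pos: [0.4597, 0.3472, 0.0703]
ee_rot: [[0.001, 1.0, 0.002], [0.0, 0.002, -1.0], [-1.0, 0.001, -0.0]]
wrist_force: [-1.1, 0.8, 0.3]
gripper_width: 0.135
```

```bash
python3 - <<'E'
from holes import *
np.set_printoptions(precision=4,suppress=True)
s=r.sense(); print(s['tcp_pos'],s['gripper_width']*87,s['wrist_force'],s['moment'],s['joints'])
im=snap('wrist','w26.png')
E
```

```text
[0.4597 0.3472 0.0703] 11.766304357481713 [-1.1414  0.8176  0.3391] [ 0.0953 -0.1131 -0.0055] [ 53.1764  26.6514 -18.0513   0.0116 -45.2563 126.9418]
```

View pics/w26.png

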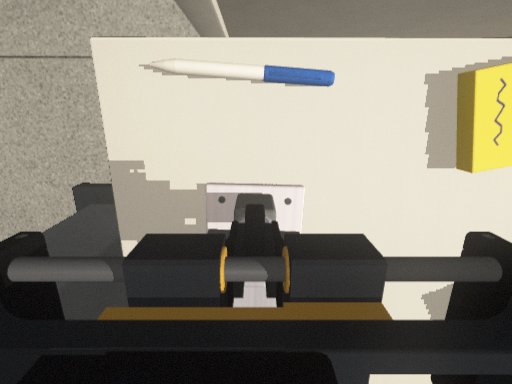

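```bash
python3 - <<'E'
from mv import *
show((.4595,.347,.17,.2),[(.4545,.111,.17,-91.3,.028,14)])
E
```

```text
CALL
6.5,0,0,-0,-0.0004,0.0169,0.028,13.1,0,0,-0,-0.0008,0.0337,0.028,19.6,0,0,-0,-0.0012,0.0506,0.028,26.1,0,0,-0,-0.0017,0.0674,0.028,32.7,0,0,-0,-0.0021,0.0843,0.028,39.2,0,0,-0,-0.0025,0.1011,0.028,45.8,0,0,-0,-0.0029,0.118,0.028,52.3,0,0,-0,-0.0033,0.1348,0.028,58.8,0,0,-0,-0.0037,0.1517,0.028,65.4,0,0,-0,-0.0042,0.1686,0.028,71.9,0,0,-0,-0.0046,0.1854,0.028,78.4,0,0,-0,-0.005,0.2023,0.028
CALL
85,0,0,-0,-0.0054,0.2191,0.028,91.5,0,0,-0,-0.0058,0.236,0.028
!! more than one call: increments all relative to the first start
```

Emit:
move_arm(increments=[0,0,0,0,0,0,0.03,0,0,0,0,0,0,0.03,0,0,0,0,0,0,0.03,0,0,0,0,0,0,0.03,0,0,0,-0.02,0,0,0.03,0,0,0,-0.05,0,0,0.03,0,0,0,-0.08,0,0,0.03,0,0,0,-0.1,0,0,0.03,0,0,0,-0.1,0,0,0.03])

```text
time_s: 35.15
tcp_pos: [0.4616, 0.349, 0.1753]
ee_rot: [[0.007, 1.0, 0.005], [0.007, 0.005, -1.0], [-1.0, 0.007, -0.007]]
wrist_force: [1.4, -0.2, 0.9]
gripper_width: 0.343
```

```bash
python3 - <<'E'
from holes import *
np.set_printoptions(precision=4,suppress=True)
s=r.sense(); print(s['tcp_pos'],s['gripper_width']*87,s['wrist_force'])
im=snap('wrist','w27.png')
E
```

```text
[0.4616 0.349  0.1753] 29.84161647926748 [ 1.3651 -0.1593  0.8723]
```

View pics/w27.png

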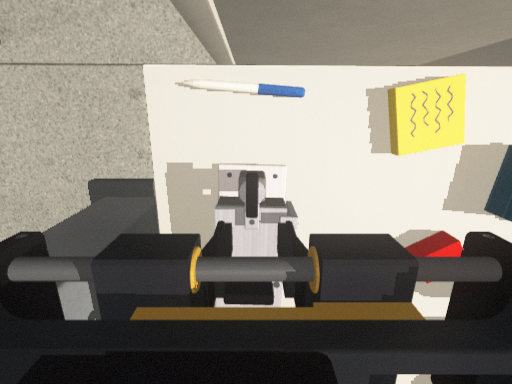

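Emit:
move_arm(increments=[6.5,0,0,0,0,0.02,0.03,13,0,0,0,-0.001,0.04,0.03,19.5,0,0,0,-0.002,0.06,0.03,26,0,0,0,-0.002,0.08,0.03,32.5,0,0,0,-0.002,0.1,0.03,39,0,0,0,-0.003,0.12,0.03,45.5,0,0,0,-0.003,0.14,0.03,52,0,0,0,-0.004,0.16,0.03,59,0,0,0,-0.004,0.18,0.03,66,0,0,0,-0.005,0.2,0.028,73,0,0,0,-0.005,0.22,0.028,80,0,0,0,-0.0058,0.236,0.028])

```text
time_s: 36.2
tcp_pos: [0.4535, 0.1093, 0.1688]
ee_rot: [[-0.003, 0.171, -0.985], [-0.001, -0.985, -0.171], [-1.0, 0.001, 0.003]]
wrist_force: [0.3, -0.1, 0.3]
gripper_width: 0.327
```

Emit:
move_arm(increments=[6,0,0,0,0,0,0.028,11.5,0,0,0,0,0,0.028,11.5,0,0,0.03,0,0,0.028,11.5,0,0,0.06,0,0,0.028,11.5,0,0,0.085,0,0,0.028,11.5,0,0,0.1,0,0,0.028,11.5,0,0,0.1,0,0,0.028,11.5,0,0,0.1,0,0,0.028,11.5,0,0,0.1,0,0,0,11.5,0,0,0.1,0,0,0,11.5,0,0,0.1,0,0,0,11.5,0,0,0.1,0,0,0])

```text
time_s: 37.2
tcp_pos: [0.4546, 0.1112, 0.0701]
ee_rot: [[0.0, -0.023, -1.0], [0.001, -1.0, 0.023], [-1.0, -0.001, -0.0]]
wrist_force: [-0.1, 0.2, -0.3]
gripper_width: 0.134
```

Emit:
move_arm(increments=[0,0,0,0,0,0,0,0,0,0,0,0,0,0])

```text
time_s: 37.37
tcp_pos: [0.4546, 0.1112, 0.0701]
ee_rot: [[0.0, -0.022, -1.0], [0.001, -1.0, 0.022], [-1.0, -0.001, -0.0]]
wrist_force: [-0.9, 1.8, -0.5]
gripper_width: 0.136
```

```bash
python3 - <<'E'
from holes import *
np.set_printoptions(precision=4,suppress=True)
s=r.sense(); print(s['tcp_pos'],s['gripper_width']*87,s['wrist_force'],s['moment'],s['joints'])
im=snap('wrist','w28.png')
E
```

```text
[0.4546 0.1112 0.0701] 11.812604100990004 [-0.8645  1.8426 -0.5427] [0.554  0.1762 0.0247] [ 33.7009  18.1182 -33.1116  -0.0253 -38.7363  55.0425]
```

View pics/w28.png

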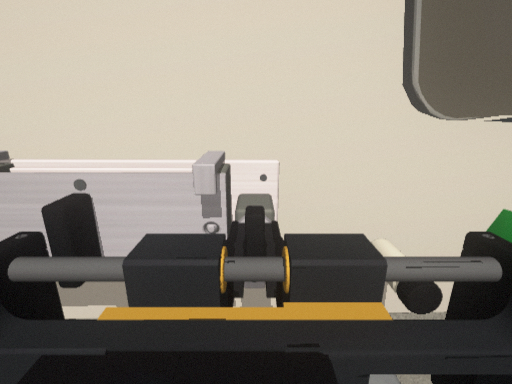

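Emit:
move_arm(increments=[4,0,0,0,0,0,0,10,0,0,0,0,0,0,16,0,0,0,0,0,0,22,0,0,0,0,0,0,28,0,0,0,0,0,0,34,0,0,0,0,0,0,40,0,0,0,0,0,0,46,0,0,0,0,0,0,52,0,0,0,0,0,0,58,0,0,0,0,0,0,64,0,0,0,0,0,0,70,0,0,0,0,0,0])

```text
time_s: 38.42
tcp_pos: [0.454, 0.1104, 0.0701]
ee_rot: [[-0.001, -0.949, -0.316], [-0.001, -0.316, 0.949], [-1.0, 0.002, -0.001]]
wrist_force: [-1.9, -0.7, 1.7]
gripper_width: 0.14
```

Emit:
move_arm(increments=[5,0,0,0,0,0,0,11,0,0,0,0,0,0,17,0,0,0,0,0,0,21.5,0,0,0,0,0,0,21.5,0,0,0,0,0,0,21.5,0,0,0,0,0,0])

```text
time_s: 38.92
tcp_pos: [0.4537, 0.1104, 0.0701]
ee_rot: [[-0.002, -0.999, 0.047], [-0.001, 0.047, 0.999], [-1.0, 0.002, -0.001]]
wrist_force: [-2.9, -0.1, 3.2]
gripper_width: 0.134
```

Emit:
move_arm(increments=[0,0,0,0,0,0,0.03,0,0,0,0,0,0,0.03,0,0,0,0,0,0,0.03,0,0,0,0,0,0,0.03,0,0,0,-0.02,0,0,0.03,0,0,0,-0.05,0,0,0.03,0,0,0,-0.08,0,0,0.03,0,0,0,-0.12,0,0,0.03,0,0,0,-0.14,0,0,0.03,0,0,0,-0.14,0,0,0.03])

```text
time_s: 39.75
tcp_pos: [0.4578, 0.1123, 0.2155]
ee_rot: [[0.011, -0.999, 0.047], [0.005, 0.047, 0.999], [-1.0, -0.011, 0.006]]
wrist_force: [0.4, -0.2, -0.6]
gripper_width: 0.346
```

```bash
python3 - <<'E'
from holes import *
np.set_printoptions(precision=4,suppress=True)
s=r.sense(); print(s['tcp_pos'],s['gripper_width']*87,s['wrist_force'],s['moment'],s['joints'])
im=snap('wrist','w29.png')
E
```

```text
[0.4578 0.1123 0.2155] 30.101577247489345 [ 0.3703 -0.1633 -0.6243] [ 0.1    -0.0345 -0.0128] [ 33.6784   7.3302 -22.0944   0.1244 -59.8875 -36.4328]
```

View pics/w29.png

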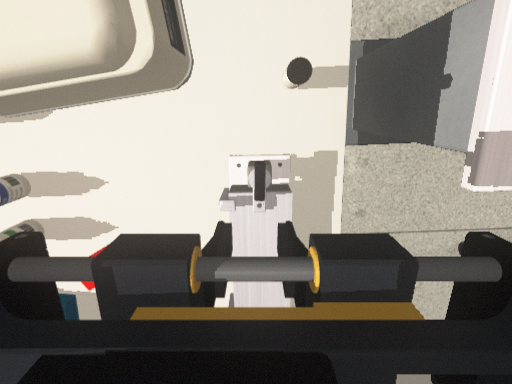

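Lift away toward the right and check everything from above.

Emit:
move_arm(increments=[0,0,0,-0.02,0.02,-0.03,0.03,0,0,0,-0.03,0.03,-0.07,0.03,0,0,0,-0.04,0.04,-0.11,0.03,0,0,0,-0.05,0.04,-0.15,0.03,0,0,0,-0.05,0.04,-0.19,0.03,0,0,0,-0.05,0.04,-0.22,0.03,0,0,0,-0.05,0.04,-0.25,0.03,0,0,0,-0.05,0.04,-0.28,0.03,0,0,0,-0.05,0.04,-0.3,0.03,0,0,0,-0.05,0.04,-0.3,0.03,0,0,0,-0.05,0.04,-0.3,0.03])

```text
time_s: 40.72
tcp_pos: [0.3994, -0.1874, 0.2585]
ee_rot: [[-0.003, -0.999, 0.051], [0.001, 0.051, 0.999], [-1.0, 0.003, 0.001]]
wrist_force: [-0.5, -0.2, 0.1]
gripper_width: 0.344
```

```bash
python3 - <<'E'
from holes import *
np.set_printoptions(precision=4,suppress=True)
s=r.sense(); print(s['tcp_pos'],s['wrist_force'])
im=snap('top','t30.png'); cv2.imwrite('pics/t30c.png',cv2.resize(im[170:260,110:290,::-1],None,fx=4.4,fy=4.4,interpolation=cv2.INTER_CUBIC))
im=snap('scene','s30.png'); cv2.imwrite('pics/s30c.png',cv2.resize(im[120:250,110:290,::-1],None,fx=4.4,fy=4.4,interpolation=cv2.INTER_CUBIC))
E
```

```text
[ 0.3994 -0.1874  0.2585] [-0.4643 -0.1504  0.1375]
```

View pics/t30c.png

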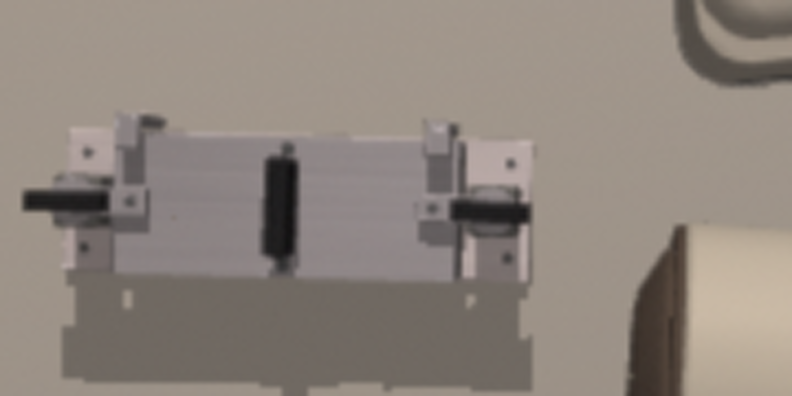

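View pics/s30c.png

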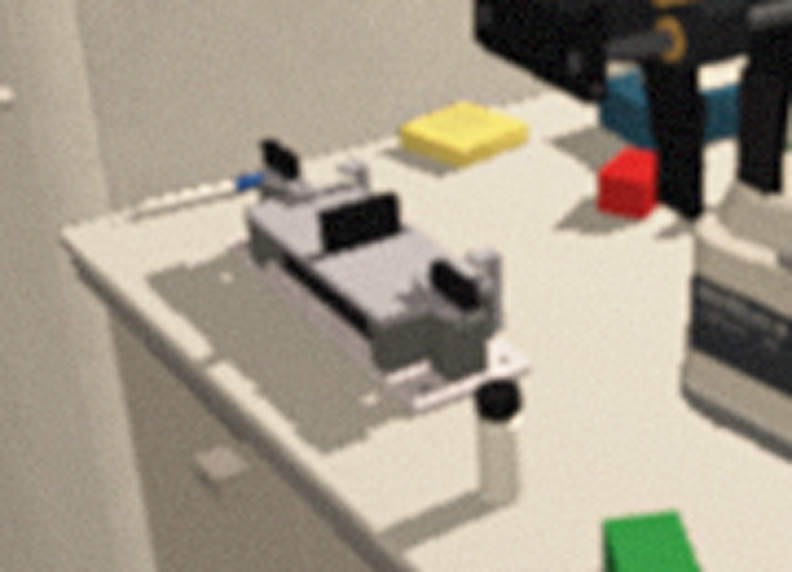

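```bash
python3 - <<'E'
import cv2
im=cv2.imread('pics/w29.png'); cv2.imwrite('pics/w29c.png',cv2.resize(im[140:225,200:320],None,fx=6.5,fy=6.5,interpolation=cv2.INTER_CUBIC))
im=cv2.imread('pics/w27.png'); cv2.imwrite('pics/w27c.png',cv2.resize(im[155:240,190:310],None,fx=6.5,fy=6.5,interpolation=cv2.INTER_CUBIC))
E
```

```text
(no output)
```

View pics/w29c.png

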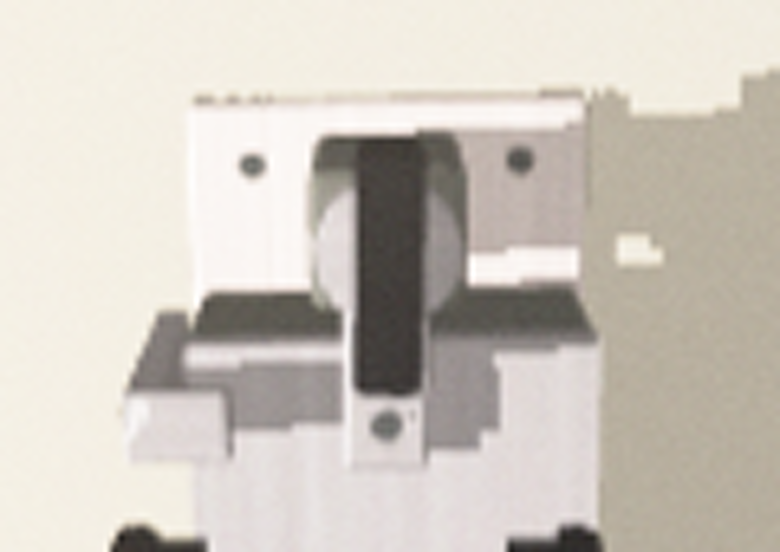

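View pics/w27c.png

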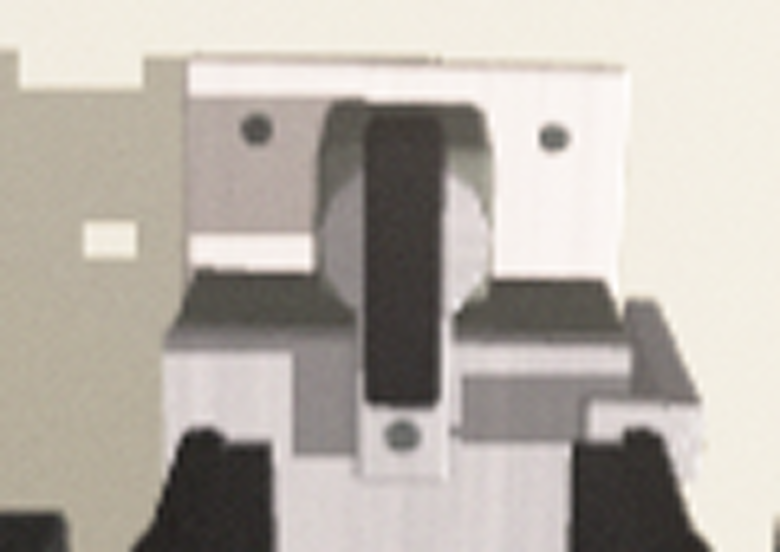

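```bash
python3 - <<'E'
from h import *
s=r.sense(); print(s['time_s'],s['wrist_force'])
print(r.finish_job())
E
```

```text
40.8167 [0.00334149 0.41377531 0.91794849]
the job is handed in; nothing more can be done
None
```

The carrier is packed and locked, and I handed the job in at 40.8 s with the arm clear of everything.

- **Turnbuttons cleared:** I turned both to 0 before loading anything.
- **Cartons:** All three were there. I laid them flat and label side up in one row between the rails; the wrist and top pictures showed them evenly spaced.
- **Plate:** I touched it down on the pins about 25 mm in front and slid it back under the keepers. It dropped over the pins to an underside height of about 43 mm, which is rail-top level. Pictures after release showed both pins inside the holes.
- **Locking:** I turned both buttons inward over the plate's ends, to about 91.4° (about 1.6 rad) by the gripper's measured angle.
- **Bystanders:** In the last pictures the vial is standing and the red and green look-alikes have not moved. I saw no sign of a carton or the plate being knocked, or of the grip slipping.

Two checks disagreed:

- **Right button angle:** In the last top picture its fin looked like about 88°, at that view's roughly 1.5° accuracy. The closer wrist picture agreed with the gripper's angle.
- **Carrier position:** My estimates of its centre in x differed by up to 4 mm between views. I settled it by the contact when the plate dropped onto the pins.

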